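# Load the capacitor charging pot

### The arm

A 6-joint arm with a two-finger parallel gripper is mounted at the origin on the work surface. World frame = base frame: x ahead of the robot, y to its left, z up, the work surface at z = 0. Lengths are in m, angles in rad, forces in N, time in s.
With the tool pointing down it reaches from about 0.35 to 0.975 m from the base axis. Payload 4.9 kg.
Tool frame: the origin (TCP) lies midway between the tips of the shut fingers; the grasp point (between the pads) lies 19 mm behind it; z points along the fingers, y is the line along which they close (so a half turn about z gives the same grasp; the last joint's range is limited). The gripper opens to 85 mm and grips with 20 to 120 N. Pads are 22 mm wide; open, the fingers measure 114 mm over their backs; the gripper's body (76 mm by 85 mm) begins 54 mm behind the grasp point. The pads swing forward as they close: fully open they stand 13 mm farther back than shut.
Start: joints at [1.063, 0.053, 1.613, -0, 1.476, -0.119], TCP at [0.237, 0.578, 0.231] pointing down, gripper open.
Joint ranges: [-3.01, 3.01], [-1.01, 2.22], [0.06, 2.58], [-1.02, 4.17], [0.09, 2.62], [-3.14, 3.14]. Speed limits (rad/s): [2.57, 2.57, 3.14, 3.14, 3.14, 3.14].

### API

Orientations are given as a rotation vector (axis times angle).
In Python, from station import ctrl gives the robot as it stands. The module is installed in compiled form; this text tells all that it offers.
- The arm moves only by the shell command python3 -m handwheel 'ROWS' [OPENING] [FORCE]. ROWS is JSON, a list of rows, each a list of 2 entries, a list of its own where there are three numbers: the shift along the tool's x, y, z in cm, then the turn, a rotation vector about the tool's x, y, z in rad. In form: [[[tx, ty, tz], [ax, ay, az]], ...]. A call has 1 to 5 rows; each row is the pose to reach, as a shift and turn from the pose commanded when the call began, along the tool's axes at that moment; what a row does not reach only later rows make up. A row lasts 1/8 s, in which the tool goes at most 62.5 mm and 10.7 degrees, less where a joint would pass 70% of its speed; a pose out of reach is approached as far as the arm can. A call with a gripper value outside its range is refused whole. OPENING is the gripper's target within -1 to 1 (shut at 1, half-way at 0, fully open at -1), set as the call begins (- or left out, the last holds). The fingers move at their own pace and stop on an object; FORCE is the grip in N (left out, the last holds). Time passes only in rows, so rows that repeat a pose let the fingers close. It gives the time, the measured TCP pose, the force, the opening and the grip force at its end, in the units of the state.
- ctrl.get_obs(): the state, without advancing time (a new reading comes with each control period).
- ctrl.get_image(name): name is "side" or "top" or "wrist"; returns the picture (480x640x3 uint8, blue, green, red); there is no depth.
- ctrl.calibration(name): a dict with "fx", "fy", "cx", "cy" (pixels), "k1" (the pictures are not rectified: a ray, as slopes to the right and down, at radius r is drawn at 1 + k1 r^2 times it, then the intrinsics apply), "R" (3x3) and "t" (3): a world point X has camera coordinates R X + t. Camera axes: x right, y down, z forward; pixel columns grow to the right and rows downward; lengths in m; the calibration is good to about 2 mm. A picture is of the moment at which its call begins: read the wrist's pose just before it. calibration takes no time and is no camera call; for the wrist camera it gives the pose at the moment of the call.
- ctrl.finish_job(): hands the job in; it is judged then, once.
Trained networks look in the newest picture that a camera, given by its name, has taken for a name from the list of things; names that differ only in an ending like _2 or _b are one class to them, and where a whole thing is asked for, a point or a joint stands for the part that bears it (a point fixed in the world has none). Each returns a list of dicts, best first, with "score" (0 to 1); they miss things now and then, are a little off and sometimes report something else, mostly with a low value. They report only what shows in the picture. A call takes as long as a camera call. They do not tell look-alikes from the thing itself.
- ctrl.look_for(camera, query): "position" ([column, row] in pixels, amid what is visible of it).
- ctrl.landmark_of(camera, query): "position" ([column, row] in pixels: a listed point, or the origin of a listed thing).
The state is a dict: "t": time; "q": joint angles; "dq": joint speeds; "effort": joint torques, N m; "tool_pos": TCP position; "tool_rot": TCP orientation; "contact_force": force on the tool from outside, world axes, zero at the start; "wrist_torque": the same for the moment, N m; "opening": finger opening in m; "grip_force": force on a finger pad.
Only numpy, scipy, OpenCV 4.12 (cv2) and the standard library are available. Lean on these libraries where they do the work, as an engineer would, in place of code of your own. Each camera call takes 0.05 s, during which the arm holds its last target. There are 200 camera calls.

### The job

Charge the green capacitor cells: first turn the charger's red isolator handle to off, then stand every cell upright in the round black pot, stud up, one to a copper contact disc, each lowered to the pot's floor rather than dropped. Only when all the cells on the bench are in, turn the handle fully back to on. Leave the other things on the bench where they are.

Things in the scene. Friction and masses are not known exactly. Their poses are not given: they have to be found in the camera images.
- cell0: capacitor cell, one of up to 7 alike (None = absent): upright green can 44 mm across, 70 mm tall, silver top, about 0.22 kg, heavy steel foot 12 mm high with a 3 mm chamfer; centred on top a brass stud 14 mm across and 30 mm tall. Grip the stud (packed cans leave no room below). Origin: centre of the underside, z up towards the stud. Starts upright on the blue mat (3 mm thick)
- cell1: capacitor cell, one of up to 7 alike (None = absent): upright green can 44 mm across, 70 mm tall, silver top, about 0.22 kg, heavy steel foot 12 mm high with a 3 mm chamfer; centred on top a brass stud 14 mm across and 30 mm tall. Grip the stud (packed cans leave no room below). Origin: centre of the underside, z up towards the stud. Starts upright on the blue mat (3 mm thick)
- cell2: capacitor cell, one of up to 7 alike (None = absent): upright green can 44 mm across, 70 mm tall, silver top, about 0.22 kg, heavy steel foot 12 mm high with a 3 mm chamfer; centred on top a brass stud 14 mm across and 30 mm tall. Grip the stud (packed cans leave no room below). Origin: centre of the underside, z up towards the stud. Starts upright on the blue mat (3 mm thick)
- cell3: capacitor cell, one of up to 7 alike (None = absent): upright green can 44 mm across, 70 mm tall, silver top, about 0.22 kg, heavy steel foot 12 mm high with a 3 mm chamfer; centred on top a brass stud 14 mm across and 30 mm tall. Grip the stud (packed cans leave no room below). Origin: centre of the underside, z up towards the stud. Starts upright on the blue mat (3 mm thick)
- cell4: capacitor cell, one of up to 7 alike (None = absent): upright green can 44 mm across, 70 mm tall, silver top, about 0.22 kg, heavy steel foot 12 mm high with a 3 mm chamfer; centred on top a brass stud 14 mm across and 30 mm tall. Grip the stud (packed cans leave no room below). Origin: centre of the underside, z up towards the stud. Starts upright on the blue mat (3 mm thick)
- cell5: capacitor cell, one of up to 7 alike (None = absent): upright green can 44 mm across, 70 mm tall, silver top, about 0.22 kg, heavy steel foot 12 mm high with a 3 mm chamfer; centred on top a brass stud 14 mm across and 30 mm tall. Grip the stud (packed cans leave no room below). Origin: centre of the underside, z up towards the stud. Starts upright on the blue mat (3 mm thick)
- cell6: capacitor cell, one of up to 7 alike (None = absent): upright green can 44 mm across, 70 mm tall, silver top, about 0.22 kg, heavy steel foot 12 mm high with a 3 mm chamfer; centred on top a brass stud 14 mm across and 30 mm tall. Grip the stud (packed cans leave no room below). Origin: centre of the underside, z up towards the stud. Starts upright on the blue mat (3 mm thick)
- pad0 (a point): centre of the middle contact disc on the inner floor of the fixed round black pot, open on top: 150 mm across outside, 140 inside, inner floor 6 mm and rim 50 mm above the table. z up, x towards pad1. Seven copper discs, 30 mm across, lie on the floor: pad0 amid a hexagon of pad1 to pad6, 46 mm apart, so that packed cans stand 2 mm apart
- pad1 (a point): centre of an outer contact disc on the pot's inner floor, 46 mm from pad0, along the x axis of pad0's frame
- pad2 (a point): centre of an outer contact disc on the pot's inner floor, 46 mm from pad0, 60 degrees anticlockwise of pad1 seen from above
- pad3 (a point): centre of an outer contact disc on the pot's inner floor, 46 mm from pad0, 120 degrees anticlockwise of pad1 seen from above
- pad4 (a point): centre of an outer contact disc on the pot's inner floor, 46 mm from pad0, 180 degrees anticlockwise of pad1 seen from above
- pad5 (a point): centre of an outer contact disc on the pot's inner floor, 46 mm from pad0, 240 degrees anticlockwise of pad1 seen from above
- pad6 (a point): centre of an outer contact disc on the pot's inner floor, 46 mm from pad0, 300 degrees anticlockwise of pad1 seen from above
- handle (a joint): turn of the red isolator handle about its vertical axis: 0 = off, 1.571 = on, growing clockwise seen from above; stops at both ends. An over-centre spring, dead at half-way (0.785), pushes it to the nearer end and holds it there (0.2 N m at the ends). It starts on
- handle_grip (a point): on the handle's axis, 95 mm above the table, 14 mm below the top of its grip bar: red, 70 mm long, 16 thick, 30 tall, on a hub of 20 mm radius; pinch it from above across its thickness. The frame turns with the handle: z up, y along the bar to the end with the white stripe (pointer), x across
- isolator: fixed grey isolator box, 100 x 100 mm, yellow top face 70 mm above the table, red handle on top. Origin: centre of its underside. The handle's white stripe points along the box's +y, to a black mark, when off, and along its +x, to a green mark, when on
- flux: bystander: small amber flux bottle, 32 mm diameter, 65 mm tall, on the mat. Origin at its underside; leave it alone
- glue: bystander: white glue bottle with red cap, 34 mm diameter, 75 mm tall, on the mat. Origin at its underside; leave it alone
- tape: bystander: roll of black tape lying flat, 84 mm across, 45 mm high. Origin at its underside; leave it alone
- spool: bystander: solder spool with red cheeks, standing on end, 60 mm across, 40 mm high. Origin at its underside; leave it alone
- meter: bystander: yellow multimeter lying flat, 150 x 75 x 38 mm. Origin at its underside; leave it alone
- driver: bystander: orange-handled screwdriver lying down, 150 mm long. Origin at its underside; leave it alone
- pliers: bystander: red-handled pliers lying flat, about 145 mm long. Origin at its underside; leave it alone
Things that resemble listed ones, but are neither listed nor needed, are in the scene too. What is shaped like the cell4 but pink or purple is not meant.

How it is judged:
On the way, in this order (a step that is already met when the one before it is completed fails the run):
1. the isolator is off while no cell is in the pot yet (value of joint handle below 0.17 rad and horizontal distance between each of cell0, cell1, cell2, cell3, cell4, cell5, cell6 and pad0 above 0.085 m), for 0.2 s.
2. with the isolator still off, every cell stands upright on a contact disc in the pot (value of joint handle below 0.17 rad and z of each of cell0, cell1, cell2, cell3, cell4, cell5, cell6 in the frame of pad0 below 0.004 m and angle between each of cell0, cell1, cell2, cell3, cell4, cell5, cell6's own z axis and vertical below 0.08 rad and linear speed of each of cell0, cell1, cell2, cell3, cell4, cell5, cell6 below 0.02 m/s and (horizontal distance between cell0 and pad0 below 0.01 m or horizontal distance between cell0 and pad1 below 0.01 m or horizontal distance between cell0 and pad2 below 0.01 m or horizontal distance between cell0 and pad3 below 0.01 m or horizontal distance between cell0 and pad4 below 0.01 m or horizontal distance between cell0 and pad5 below 0.01 m or horizontal distance between cell0 and pad6 below 0.01 m) and (horizontal distance between cell1 and pad0 below 0.01 m or horizontal distance between cell1 and pad1 below 0.01 m or horizontal distance between cell1 and pad2 below 0.01 m or horizontal distance between cell1 and pad3 below 0.01 m or horizontal distance between cell1 and pad4 below 0.01 m or horizontal distance between cell1 and pad5 below 0.01 m or horizontal distance between cell1 and pad6 below 0.01 m) and (horizontal distance between cell2 and pad0 below 0.01 m or horizontal distance between cell2 and pad1 below 0.01 m or horizontal distance between cell2 and pad2 below 0.01 m or horizontal distance between cell2 and pad3 below 0.01 m or horizontal distance between cell2 and pad4 below 0.01 m or horizontal distance between cell2 and pad5 below 0.01 m or horizontal distance between cell2 and pad6 below 0.01 m) and (horizontal distance between cell3 and pad0 below 0.01 m or horizontal distance between cell3 and pad1 below 0.01 m or horizontal distance between cell3 and pad2 below 0.01 m or horizontal distance between cell3 and pad3 below 0.01 m or horizontal distance between cell3 and pad4 below 0.01 m or horizontal distance between cell3 and pad5 below 0.01 m or horizontal distance between cell3 and pad6 below 0.01 m) and (horizontal distance between cell4 and pad0 below 0.01 m or horizontal distance between cell4 and pad1 below 0.01 m or horizontal distance between cell4 and pad2 below 0.01 m or horizontal distance between cell4 and pad3 below 0.01 m or horizontal distance between cell4 and pad4 below 0.01 m or horizontal distance between cell4 and pad5 below 0.01 m or horizontal distance between cell4 and pad6 below 0.01 m) and (horizontal distance between cell5 and pad0 below 0.01 m or horizontal distance between cell5 and pad1 below 0.01 m or horizontal distance between cell5 and pad2 below 0.01 m or horizontal distance between cell5 and pad3 below 0.01 m or horizontal distance between cell5 and pad4 below 0.01 m or horizontal distance between cell5 and pad5 below 0.01 m or horizontal distance between cell5 and pad6 below 0.01 m) and (horizontal distance between cell6 and pad0 below 0.01 m or horizontal distance between cell6 and pad1 below 0.01 m or horizontal distance between cell6 and pad2 below 0.01 m or horizontal distance between cell6 and pad3 below 0.01 m or horizontal distance between cell6 and pad4 below 0.01 m or horizontal distance between cell6 and pad5 below 0.01 m or horizontal distance between cell6 and pad6 below 0.01 m)), for 0.3 s.
At the end, for the whole second after the job is handed in: Every cell present stands in the pot at rest, on the floor (underside within 4 mm), upright (within 0.08 rad), its axis within 10 mm of the centre of a contact disc, and the isolator handle is on (joint above 1.40 rad) and released (value of joint handle above 1.4 rad and velocity of joint handle below 0.1 rad/s and z of each of cell0, cell1, cell2, cell3, cell4, cell5, cell6 in the frame of pad0 below 0.004 m and angle between each of cell0, cell1, cell2, cell3, cell4, cell5, cell6's own z axis and vertical below 0.08 rad and linear speed of each of cell0, cell1, cell2, cell3, cell4, cell5, cell6 below 0.02 m/s and (horizontal distance between cell0 and pad0 below 0.01 m or horizontal distance between cell0 and pad1 below 0.01 m or horizontal distance between cell0 and pad2 below 0.01 m or horizontal distance between cell0 and pad3 below 0.01 m or horizontal distance between cell0 and pad4 below 0.01 m or horizontal distance between cell0 and pad5 below 0.01 m or horizontal distance between cell0 and pad6 below 0.01 m) and (horizontal distance between cell1 and pad0 below 0.01 m or horizontal distance between cell1 and pad1 below 0.01 m or horizontal distance between cell1 and pad2 below 0.01 m or horizontal distance between cell1 and pad3 below 0.01 m or horizontal distance between cell1 and pad4 below 0.01 m or horizontal distance between cell1 and pad5 below 0.01 m or horizontal distance between cell1 and pad6 below 0.01 m) and (horizontal distance between cell2 and pad0 below 0.01 m or horizontal distance between cell2 and pad1 below 0.01 m or horizontal distance between cell2 and pad2 below 0.01 m or horizontal distance between cell2 and pad3 below 0.01 m or horizontal distance between cell2 and pad4 below 0.01 m or horizontal distance between cell2 and pad5 below 0.01 m or horizontal distance between cell2 and pad6 below 0.01 m) and (horizontal distance between cell3 and pad0 below 0.01 m or horizontal distance between cell3 and pad1 below 0.01 m or horizontal distance between cell3 and pad2 below 0.01 m or horizontal distance between cell3 and pad3 below 0.01 m or horizontal distance between cell3 and pad4 below 0.01 m or horizontal distance between cell3 and pad5 below 0.01 m or horizontal distance between cell3 and pad6 below 0.01 m) and (horizontal distance between cell4 and pad0 below 0.01 m or horizontal distance between cell4 and pad1 below 0.01 m or horizontal distance between cell4 and pad2 below 0.01 m or horizontal distance between cell4 and pad3 below 0.01 m or horizontal distance between cell4 and pad4 below 0.01 m or horizontal distance between cell4 and pad5 below 0.01 m or horizontal distance between cell4 and pad6 below 0.01 m) and (horizontal distance between cell5 and pad0 below 0.01 m or horizontal distance between cell5 and pad1 below 0.01 m or horizontal distance between cell5 and pad2 below 0.01 m or horizontal distance between cell5 and pad3 below 0.01 m or horizontal distance between cell5 and pad4 below 0.01 m or horizontal distance between cell5 and pad5 below 0.01 m or horizontal distance between cell5 and pad6 below 0.01 m) and (horizontal distance between cell6 and pad0 below 0.01 m or horizontal distance between cell6 and pad1 below 0.01 m or horizontal distance between cell6 and pad2 below 0.01 m or horizontal distance between cell6 and pad3 below 0.01 m or horizontal distance between cell6 and pad4 below 0.01 m or horizontal distance between cell6 and pad5 below 0.01 m or horizontal distance between cell6 and pad6 below 0.01 m)); the robot touches nothing.
It fails at once if the isolator is not off while some cells are in the pot and others are still out of it (value of joint handle above 0.5 rad and ((horizontal distance between cell0 and pad0 below 0.07 m and z of cell0 in the frame of pad0 below 0.04 m) or (horizontal distance between cell1 and pad0 below 0.07 m and z of cell1 in the frame of pad0 below 0.04 m) or (horizontal distance between cell2 and pad0 below 0.07 m and z of cell2 in the frame of pad0 below 0.04 m) or (horizontal distance between cell3 and pad0 below 0.07 m and z of cell3 in the frame of pad0 below 0.04 m) or (horizontal distance between cell4 and pad0 below 0.07 m and z of cell4 in the frame of pad0 below 0.04 m) or (horizontal distance between cell5 and pad0 below 0.07 m and z of cell5 in the frame of pad0 below 0.04 m) or (horizontal distance between cell6 and pad0 below 0.07 m and z of cell6 in the frame of pad0 below 0.04 m)) and horizontal distance between any of cell0, cell1, cell2, cell3, cell4, cell5, cell6 and pad0 above 0.085 m).
It fails at once if a cell is dropped into the pot (falling free more than 20 mm above its floor) ((horizontal distance between cell0 and pad0 below 0.07 m and z of cell0 in the frame of pad0 above 0.02 m and contact force between cell0 and anything else below 0.02 N) or (horizontal distance between cell1 and pad0 below 0.07 m and z of cell1 in the frame of pad0 above 0.02 m and contact force between cell1 and anything else below 0.02 N) or (horizontal distance between cell2 and pad0 below 0.07 m and z of cell2 in the frame of pad0 above 0.02 m and contact force between cell2 and anything else below 0.02 N) or (horizontal distance between cell3 and pad0 below 0.07 m and z of cell3 in the frame of pad0 above 0.02 m and contact force between cell3 and anything else below 0.02 N) or (horizontal distance between cell4 and pad0 below 0.07 m and z of cell4 in the frame of pad0 above 0.02 m and contact force between cell4 and anything else below 0.02 N) or (horizontal distance between cell5 and pad0 below 0.07 m and z of cell5 in the frame of pad0 above 0.02 m and contact force between cell5 and anything else below 0.02 N) or (horizontal distance between cell6 and pad0 below 0.07 m and z of cell6 in the frame of pad0 above 0.02 m and contact force between cell6 and anything else below 0.02 N)).
It fails at once if another thing on the bench is shifted by more than 40 mm (distance of any of flux, glue, tape, spool, meter, driver, pliers from where it was at the start of the episode above 0.04 m).
Of cell0, cell1, cell2, cell3, cell4, cell5, cell6 only 5 to 7 are there at a start; the rules pass over those that are not, and their reading is None.
At some moment in a run one of cell0, cell1, cell2, cell3, cell4, cell5, cell6 may be knocked a few centimetres aside while the robot is not near it.
It also fails if it takes over 210 s, if anything falls off the work surface, if the arm or the gripper's body presses on something with over 40 N, if the wrist force passes 120 N, or if a joint passes its speed limit or range.

## Working session

There is one attempt and no reset: what is moved stays moved. The work goes in short steps, Python scripts to look and compute and a shell command to move; the robot and the scene stay as the last step left them, time stands still between calls to the robot, and variables do not carry over. Pictures are saved under pics/ and viewed, at most 14 in all, crops included, and the job is handed in when it is done.

```bash
mkdir -p pics; cat > h.py <<'E'
import numpy as np, cv2
from station import ctrl
from scipy.spatial.transform import Rotation as Ro
def ray(cal,px):
    x=(px[0]-cal['cx'])/cal['fx'];y=(px[1]-cal['cy'])/cal['fy']
    K=np.array([[cal['fx'],0,cal['cx']],[0,cal['fy'],cal['cy']],[0,0,1.]])
    u=cv2.undistortPoints(np.array([[px]],float),K,np.array([cal['k1'],0,0,0.]))[0,0]
    R=np.array(cal['R']);t=np.array(cal['t']);return -R.T@t,R.T@np.array([u[0],u[1],1])
def onz(cal,px,z):
    o,d=ray(cal,px);return o+d*(z-o[2])/d[2]
def proj(cal,X):
    c=np.array(cal['R'])@np.array(X)+np.array(cal['t']);x,y=c[:2]/c[2];f=1+cal['k1']*(x*x+y*y)
    return np.array([cal['fx']*x*f+cal['cx'],cal['fy']*y*f+cal['cy']])
def delta(p,yaw=None):
    """shift in tool axes, cm, to bring TCP to world p"""
    s=ctrl.get_obs();R=Ro.from_rotvec(s['tool_rot']).as_matrix()
    return np.round(100*R.T@(np.array(p)-s['tool_pos']),2)
E
python3 - <<'E'
from h import *
s=ctrl.get_obs();print(s['t'],s['tool_pos'],Ro.from_rotvec(s['tool_rot']).as_matrix().round(3))
for c in ['top','side','wrist']:
    cal=ctrl.calibration(c);im=ctrl.get_image(c);cv2.imwrite(f'pics/{c}0.png',im)
    o,d=ray(cal,[320,240]);print(c,o.round(3),d.round(3),cal['fx'])
    if c!='wrist':
        for q,z in [('cell0',.003),('pad0',.006),('pad1',.006),('handle_grip',.095),('isolator',0)]:
            for r in ctrl.landmark_of(c,q)[:9]:
                print(c,q,round(r['score'],2),np.round(r['position']),onz(cal,r['position'],z).round(3)[:2])
E
```

```text
0.0 [0.2366079  0.57779599 0.23005333] [[-0.925  0.379 -0.001]
 [ 0.379  0.925 -0.002]
 [ 0.    -0.002 -1.   ]]
top [ 0.411 -0.01   1.608] [ 0.092 -0.009 -0.996] 615.2085121793028
top cell0 0.75 [341. 216.] [ 0.624 -0.08 ]
top cell0 0.73 [375. 176.] [ 0.733 -0.17 ]
top cell0 0.69 [379. 275.] [ 0.469 -0.178]
top cell0 0.67 [344. 244.] [ 0.551 -0.088]
top cell0 0.66 [372. 213.] [ 0.632 -0.162]
top cell0 0.61 [404. 239.] [ 0.564 -0.245]
top cell0 0.55 [301. 322.] [0.347 0.024]
top cell0 0.53 [376. 241.] [ 0.557 -0.17 ]
top cell0 0.52 [246. 234.] [0.576 0.169]
top pad0 0.7 [266. 259.] [0.508 0.117]
top pad0 0.67 [274. 250.] [0.534 0.094]
top pad0 0.67 [258. 228.] [0.591 0.14 ]
top pad0 0.67 [264. 190.] [0.691 0.124]
top pad0 0.58 [278. 233.] [0.577 0.085]
top pad0 0.58 [251. 251.] [0.53  0.157]
top pad0 0.57 [264. 241.] [0.555 0.122]
top pad0 0.56 [243. 235.] [0.571 0.177]
top pad0 0.38 [376. 244.] [ 0.551 -0.171]
top pad1 0.7 [266. 259.] [0.508 0.117]
top pad1 0.67 [274. 250.] [0.534 0.094]
top pad1 0.67 [258. 228.] [0.591 0.14 ]
top pad1 0.67 [264. 190.] [0.691 0.124]
top pad1 0.58 [27
[... 1037 characters left out ...]
]
side pad0 0.71 [293. 246.] [0.6   0.122]
side pad0 0.7 [295. 255.] [0.582 0.088]
side pad0 0.58 [264. 260.] [0.511 0.116]
side pad0 0.44 [363. 317.] [ 0.545 -0.173]
side pad1 0.94 [281. 254.] [0.558 0.114]
side pad1 0.87 [284. 263.] [0.54  0.077]
side pad1 0.77 [256. 249.] [0.523 0.167]
side pad1 0.76 [271. 244.] [0.564 0.162]
side pad1 0.71 [293. 246.] [0.6   0.122]
side pad1 0.7 [295. 255.] [0.582 0.088]
side pad1 0.58 [264. 260.] [0.511 0.116]
side pad1 0.44 [363. 317.] [ 0.545 -0.173]
side handle_grip 0.82 [213. 187.] [0.532 0.368]
side isolator 0.94 [219. 221.] [0.532 0.354]
side isolator 0.25 [272. 242.] [0.579 0.178]
wrist [0.172 0.604 0.375] [ 0.255 -0.095 -0.962] 374.4689577231605
```

View pics/top0.png

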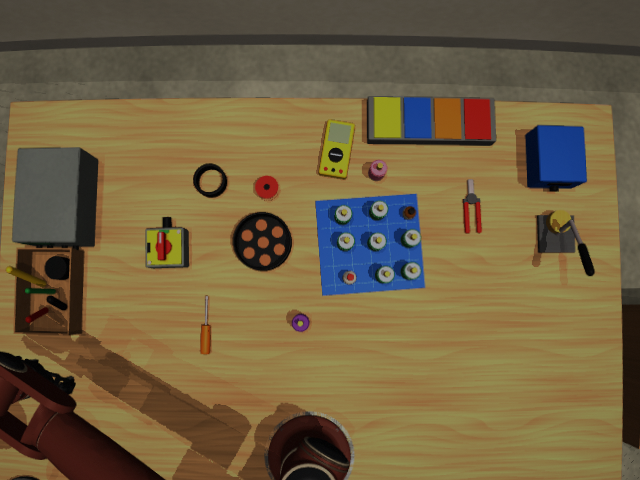

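View pics/side0.png

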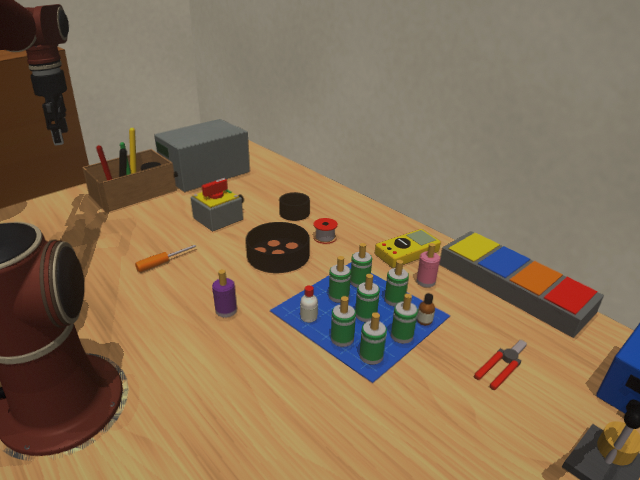

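Seven green cells are on the mat. In the top view they are at (343,214), (379,209), (345,241), (377,241), (412,238), (386,274) and (411,271). The things that could be mistaken for a cell are pink (378,170), purple (301,322), glue (350,276) and flux (408,213); I leave those alone. The pot is at (263,241) and the isolator at (166,247), with its handle on.

```bash
python3 -m handwheel '[[[-6,-1.5,-0.5],[0,0,0]],[[-12,-3,-1],[0,0,0]],[[-18,-4,-1],[0,0,0]],[[-24,-5.5,-1.5],[0,0,0]],[[-30,-7,-2],[0,0,0]]]' -1
python3 -m handwheel '[[[-5.5,-1.1,0],[0,0,-0.1]],[[-5.5,-1.1,0],[0,0,-0.2]],[[-5.5,-1.1,0],[0,0,-0.39]],[[-5.5,-1.1,0],[0,0,-0.39]],[[-5.5,-1.1,0],[0,0,-0.39]]]'
python3 - <<'E'
from h import *
import cv2
s=ctrl.get_obs();print(s['t'],s['tool_pos'],Ro.from_rotvec(s['tool_rot']).as_matrix().round(3))
cal=ctrl.calibration('wrist');im=ctrl.get_image('wrist');cv2.imwrite('pics/w1.png',im)
np.save('w1cal.npy',cal,allow_pickle=True)
for q,z in [('handle_grip',.095),('isolator',0),('pad0',.006)]:
    for r in ctrl.landmark_of('wrist',q)[:8]:
        print(q,round(r['score'],2),np.round(r['position']),onz(cal,r['position'],z).round(4)[:2])
E
```

```text
t: 1.27
tool_pos: [0.4894, 0.3985, 0.2516]
tool_rot: [0.607, 3.082, 0.001]
contact_force: [0.4, 0.9, -0.2]
opening: 0.0855
grip_force: 0.0
t: 1.9
tool_pos: [0.5346, 0.3689, 0.2513]
tool_rot: [-0.002, -3.142, 0.0]
contact_force: [-0.7, -0.7, 0.9]
opening: 0.0852
grip_force: 0.0
1.9 [0.53457788 0.36892728 0.25130698] [[-1.     0.001 -0.   ]
 [ 0.001  1.    -0.   ]
 [ 0.    -0.    -1.   ]]
handle_grip 0.71 [317. 225.] [0.5361 0.3685]
handle_grip 0.37 [ 84. 220.] [0.5313 0.1792]
isolator 0.68 [315. 208.] [0.5399 0.3668]
pad0 0.93 [ 96. 261.] [0.5977 0.1285]
pad0 0.83 [ 40. 205.] [0.5358 0.0808]
pad0 0.7 [126. 237.] [0.5703 0.1643]
pad0 0.67 [116. 193.] [0.523  0.1606]
pad0 0.63 [ 65. 179.] [0.5086 0.1114]
pad0 0.62 [ 51. 251.] [0.5855 0.0828]
pad0 0.56 [ 82. 221.] [0.5526 0.1207]
```

View pics/w1.png

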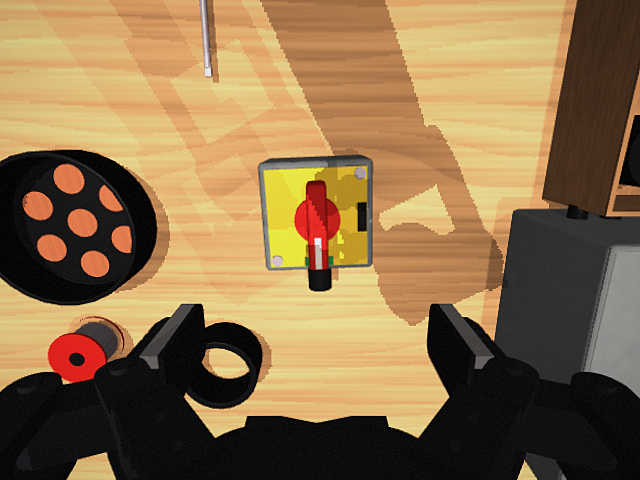

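```bash
python3 -m handwheel '[[[-0.1,0,6],[0,0,-0.04]],[[-0.1,0,12],[0,0,-0.04]],[[-0.1,0,16.9],[0,0,-0.04]],[[-0.1,0,16.9],[0,0,-0.04]],[[-0.1,0,16.9],[0,0,-0.04]]]' -1
python3 -m handwheel '[[[0,0,0],[0,0,0]],[[0,0,0],[0,0,0]],[[0,0,0],[0,0,0]],[[0,0,0],[0,0,0]],[[0,0,0],[0,0,0]]]' 1 60
python3 -m handwheel '[[[0,0,0],[0,0,-0.17]],[[0,0,0],[0,0,-0.34]],[[0,0,0],[0,0,-0.51]],[[0,0,0],[0,0,-0.68]],[[0,0,0],[0,0,-0.85]]]'
python3 -m handwheel '[[[0,0,0],[0,0,-0.17]],[[0,0,0],[0,0,-0.34]],[[0,0,0],[0,0,-0.51]],[[0,0,0],[0,0,-0.68]],[[0,0,0],[0,0,-0.7]]]'
python3 -c "
from station import ctrl;s=ctrl.get_obs();print(s['q'],s['wrist_torque'])"
```

```text
t: 2.72
tool_pos: [0.537, 0.3696, 0.0847]
tool_rot: [-0.064, 3.138, 0.002]
contact_force: [-0.0, 0.4, 0.3]
opening: 0.0851
grip_force: 0.0
t: 3.35
tool_pos: [0.5359, 0.3696, 0.0831]
tool_rot: [-0.064, 3.14, 0.002]
contact_force: [-0.8, 3.0, 3.2]
opening: 0.0152
grip_force: 61.1
t: 3.98
tool_pos: [0.5358, 0.3698, 0.0831]
tool_rot: [-1.361, 2.83, 0.003]
contact_force: [-1.0, 3.5, 2.8]
opening: 0.0153
grip_force: 61.1
t: 4.6
tool_pos: [0.5357, 0.3698, 0.0831]
tool_rot: [-2.242, 2.198, 0.002]
contact_force: [-2.9, 3.6, 5.1]
opening: 0.0148
grip_force: 61.3
[ 4.89271240e-01  2.39418252e-01  1.66399156e+00  1.82741360e-03
  1.23712151e+00 -2.67292449e+00] [0.77752756 0.61992654 0.13813947]
```

```bash
python3 -m handwheel '[[[0,0,0],[0,0,0]],[[0,0,0],[0,0,0]],[[0,0,0],[0,0,0]],[[0,0,-5],[0,0,0]],[[0,0,-11],[0,0,0]]]' -1
python3 -m handwheel '[[[0,0,-5],[0,0,0.17]],[[0,0,-6],[0,0,0.34]],[[0,0,-6],[0,0,0.51]],[[0,0,-6],[0,0,0.68]],[[0,0,-6],[0,0,0.85]]]'
python3 -m handwheel '[[[0,0,0],[0,0,0.18]],[[0,0,0],[0,0,0.36]],[[0,0,0],[0,0,0.54]],[[0,0,0],[0,0,0.72]],[[0,0,0],[0,0,0.74]]]'
python3 -m handwheel '[[[-0.5,-6,0],[0,0,0]],[[-1,-12,0],[0,0,0]],[[-1.5,-18,0],[0,0,0]],[[-2,-24,0],[0,0,0]],[[-2,-25,0],[0,0,0]]]'
python3 -m handwheel '[[[0,0,0],[0,0,0]],[[0,0,0],[0,0,0]]]'
cat > pot.py <<'E'
from h import *
import sys,scipy.optimize as so
def blobs(im):
    hsv=cv2.cvtColor(im,cv2.COLOR_BGR2HSV)
    m=cv2.inRange(hsv,(3,80,110),(18,255,255));return m
E
python3 - <<'E'
from h import *
s=ctrl.get_obs();print(s['t'],s['tool_pos'],Ro.from_rotvec(s['tool_rot']).as_matrix().round(3))
cal=ctrl.calibration('wrist');im=ctrl.get_image('wrist');cv2.imwrite('pics/w2.png',im)
np.save('w2cal.npy',cal,allow_pickle=True)
P=[]
for r in ctrl.landmark_of('wrist','pad0')[:9]:
    P.append(onz(cal,r['position'],.006)[:2]);print(round(r['score'],2),np.round(r['position']),P[-1].round(4))
cal=ctrl.calibration('top');im=ctrl.get_image('top');cv2.imwrite('pics/t2.png',cv2.resize(im[200:300,120:290],None,fx=4,fy=4))
E
```

```text
t: 5.22
tool_pos: [0.5346, 0.3678, 0.1911]
tool_rot: [2.24, -2.196, -0.002]
contact_force: [0.7, 0.7, 0.9]
opening: 0.085
grip_force: 0.0
t: 5.85
tool_pos: [0.5358, 0.3685, 0.2521]
tool_rot: [1.128, -2.932, 0.001]
contact_force: [-0.0, -0.4, 1.1]
opening: 0.0856
grip_force: 0.0
t: 6.48
tool_pos: [0.5357, 0.3685, 0.252]
tool_rot: [0.002, -3.141, 0.001]
contact_force: [0.1, 0.1, 0.6]
opening: 0.0851
grip_force: 0.0
t: 7.1
tool_pos: [0.5562, 0.1156, 0.2523]
tool_rot: [0.002, 3.141, -0.001]
contact_force: [-0.2, 0.5, -0.1]
opening: 0.0854
grip_force: 0.0
t: 7.35
tool_pos: [0.5559, 0.1201, 0.2522]
tool_rot: [0.005, -3.141, -0.001]
contact_force: [-0.3, -0.2, -0.3]
opening: 0.0852
grip_force: 0.0
7.35 [0.5559111  0.12007428 0.25224118] [[-1.    -0.003 -0.   ]
 [-0.003  1.     0.   ]
 [ 0.     0.    -1.   ]]
0.94 [320. 202.] [0.5541 0.123 ]
0.92 [283. 229.] [0.5829 0.0834]
0.74 [312. 159.] [0.5097 0.1142]
0.56 [358. 217.] [0.5704 0.1634]
0.56 [352. 173.] [0.5237 0.156 ]
0.55 [278. 184.] [0.5356 0.079 ]
0.55 [324. 243.] [0.5986 0.1279]
```

View pics/w2.png

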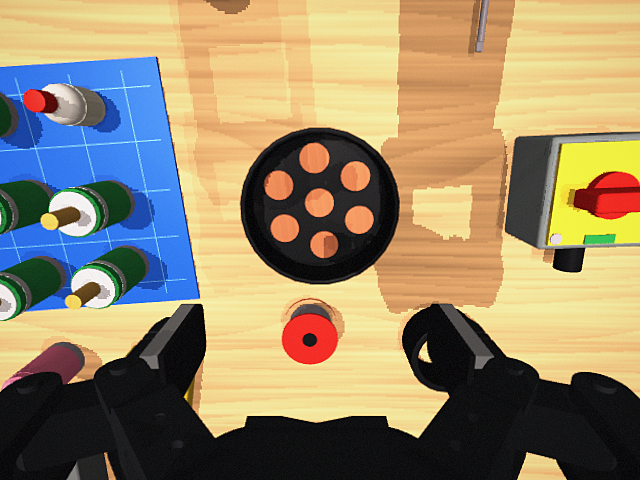

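View pics/t2.png

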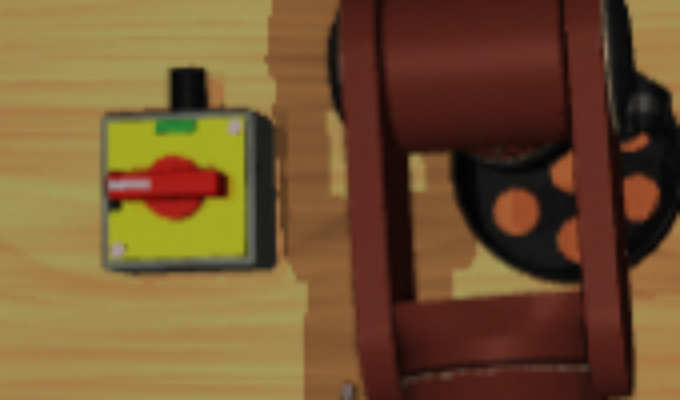

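The handle's stripe now points at the black mark, so it is off, and nothing is in the pot yet. All seven discs are visible, with the centre one at (320,202).

```bash
python3 -m handwheel '[[[-1,-6,-1],[0,0,0]],[[-2,-12,-3],[0,0,0]],[[-3,-18,-5],[0,0,0]],[[-4,-24,-5],[0,0,0]],[[-5,-27,-5],[0,0,0]]]'
python3 -m handwheel '[[[0,0,0],[0,0,0]],[[0,0,0],[0,0,0]]]'
cat > cells.py <<'E'
from h import *
def cells(cal):
    out=[]
    for r in ctrl.landmark_of('wrist','cell0'):
        out.append((r['score'],r['position'],onz(cal,r['position'],.003)[:2]))
    return out
E
python3 - <<'E'
from h import *
import scipy.optimize as so
cal=np.load('w2cal.npy',allow_pickle=True).item();im=cv2.imread('pics/w2.png')
m=cv2.inRange(cv2.cvtColor(im,cv2.COLOR_BGR2HSV),(3,100,100),(16,255,255))
mask=np.zeros_like(m);cv2.circle(mask,(320,203),58,255,-1);m&=mask
n,l,st,ce=cv2.connectedComponentsWithStats(m)
Q=np.array([onz(cal,ce[i],.0065)[:2] for i in range(1,n) if st[i,4]>250])
print([ (ce[i].round(1),st[i,4]) for i in range(1,n) if st[i,4]>250])
def model(p): return np.array([[p[0],p[1]]]+[[p[0]+.046*np.cos(p[2]+k*np.pi/3),p[1]+.046*np.sin(p[2]+k*np.pi/3)] for k in range(6)])
def res(p):
    M=model(p);return np.linalg.norm(Q[:,None]-M[None],axis=2).min(1)
best=min((so.least_squares(res,[.554,.122,a]) for a in [0,.3,.6,.9]),key=lambda s:s.cost)
print(best.x,best.fun.round(4)*1000);np.save('pads.npy',model(best.x));print(model(best.x).round(4))
s=ctrl.get_obs();print(s['t'],s['tool_pos'],Ro.from_rotvec(s['tool_rot']).as_matrix().round(3))
cal=ctrl.calibration('wrist');im=ctrl.get_image('wrist');cv2.imwrite('pics/w3.png',im);np.save('w3cal.npy',cal,allow_pickle=True)
for r in ctrl.landmark_of('wrist','cell0'): print(round(r['score'],2),np.round(r['position']),onz(cal,r['position'],.003)[:2].round(4))
E
```

```text
t: 8.12
tool_pos: [0.6068, -0.1532, 0.3027]
tool_rot: [-0.0, 3.141, -0.001]
contact_force: [0.7, 0.3, 0.4]
opening: 0.0853
grip_force: 0.0
t: 8.38
tool_pos: [0.6064, -0.1499, 0.302]
tool_rot: [0.004, -3.141, -0.001]
contact_force: [-0.2, -1.0, -0.1]
opening: 0.0852
grip_force: 0.0
[(array([313.9, 158.6]), np.int32(693)), (array([354.7, 175.8]), np.int32(700)), (array([278.7, 185. ]), np.int32(664)), (array([318.9, 202.2]), np.int32(677)), (array([358.8, 219.3]), np.int32(654)), (array([284.3, 227.7]), np.int32(641)), (array([323.6, 244.1]), np.int32(607))]
[0.55438175 0.12180446 0.11809966] [0.8 0.3 0.5 0.2 0.2 0.2 0.2]
[[0.5544 0.1218]
 [0.6001 0.1272]
 [0.5725 0.1641]
 [0.5268 0.1587]
 [0.5087 0.1164]
 [0.5362 0.0795]
 [0.5819 0.085 ]]
8.375 [ 0.60642436 -0.1499187   0.30203744] [[-1.    -0.002 -0.001]
 [-0.002  1.     0.001]
 [ 0.001  0.001 -1.   ]]
0.97 [222. 159.] [ 0.5635 -0.2594]
0.91 [369. 210.] [ 0.6228 -0.0873]
0.9 [298. 148.] [ 0.5516 -0.1725]
0.7 [295. 217.] [ 0.6321 -0.1763]
0.67 [217.  79.] [ 0.4794 -0.2591]
0.61 [301. 300.] [ 0.741  -0.1709]
```

View pics/w3.png

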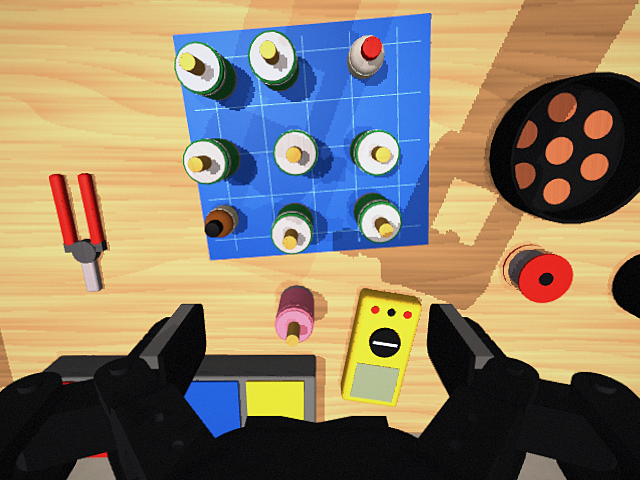

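The view shows the seven studs at about (186,61), (267,49), (198,164), (292,155), (383,155), (289,240) and (386,230). The discs fit a hexagon to within 1 mm.

```bash
cat > det.py <<'E'
from h import *
def detect(im,cal,zb=.003):
    h=cv2.cvtColor(im,cv2.COLOR_BGR2HSV);out=[]
    w=cv2.inRange(h,(0,0,140),(179,60,255))
    n,l,st,ce=cv2.connectedComponentsWithStats(w)
    y=cv2.inRange(h,(20,90,170),(35,255,255))
    for i in range(1,n):
        if st[i,4]<400 or st[i,4]>6000 or st[i,1]>300: continue
        c=np.argwhere(l==i)[:,::-1].astype(np.int32);hu=cv2.convexHull(c)
        e=cv2.fitEllipse(hu)
        a=onz(cal,e[0],zb+.07)[:2]
        m=np.zeros_like(w);cv2.drawContours(m,[cv2.convexHull(c)],-1,255,-1)
        m=cv2.dilate(m,np.ones((15,15)));ys=np.argwhere((m>0)&(y>0))[:,::-1]
        b=onz(cal,ys.mean(0),zb+.1)[:2] if len(ys)>30 else None
        r=e[1][0]/e[1][1]
        out.append((a,b,np.round(e[0]),np.round(e[1]),len(ys)))
    return out
def look(n,target=None):
    cal=ctrl.calibration('wrist');im=ctrl.get_image('wrist');cv2.imwrite(f'pics/{n}.png',im)
    for a,b,e,s,k in detect(im,cal):
        if b is None: continue
        print(a.round(4),b.round(4),e,s,k)
    s=ctrl.get_obs();print('t',s['t'],s['tool_pos'].round(4),s['tool_rot'].round(3))
E
python3 - <<'E'
from det import *
for a,b,e,s,k in detect(cv2.imread('pics/w3.png'),np.load('w3cal.npy',allow_pickle=True).item()): print(a.round(4),None if b is None else b.round(4),e,s,k)
E
```

```text
[ 0.4691 -0.1916] [ 0.4695 -0.1915] [271.  56.] [44. 49.] 227
[ 0.4665 -0.106 ] None [367.  53.] [34. 36.] 0
[ 0.4784 -0.259 ] [ 0.4819 -0.2648] [197.  67.] [43. 49.] 457
[ 0.5533 -0.1719] [ 0.5533 -0.1721] [295. 153.] [41. 42.] 153
[ 0.5532 -0.0918] [ 0.5534 -0.0919] [378. 153.] [40. 43.] 182
[ 0.5622 -0.2599] [ 0.5565 -0.264 ] [204. 162.] [39. 43.] 334
[ 0.6226 -0.0855] [ 0.6216 -0.0862] [381. 223.] [37. 40.] 119
[ 0.6348 -0.1769] [ 0.6399 -0.1742] [291. 234.] [37. 39.] 230
```

```bash
python3 -m handwheel '[[[3,3,6],[0,0,0]],[[5.3,5.8,9.8],[0,0,0]],[[5.3,5.8,9.8],[0,0,0]],[[5.3,5.8,9.8],[0,0,0]]]' 0.1 60
cat >> det.py <<'E'
def go(p,n):
    """look, then shifts to the cell nearest p and to nothing else"""
    cal=ctrl.calibration('wrist');im=ctrl.get_image('wrist');cv2.imwrite(f'pics/{n}.png',im)
    L=[a for a,b,*_ in detect(im,cal) if b is not None];print(np.round(L,3).tolist())
    a=min(L,key=lambda a:np.linalg.norm(a-p));print('cell',a.round(4),'shift cm',delta([*a,.076]),'t',ctrl.get_obs()['t'])
E
python3 -c "
from det import *;go([.5533,-.0918],'w4')"
```

```text
t: 8.98
tool_pos: [0.554, -0.0925, 0.2056]
tool_rot: [-0.004, 3.139, -0.001]
contact_force: [0.0, -0.3, 1.6]
opening: 0.0384
grip_force: 0.0
[[0.469, -0.192], [0.478, -0.259], [0.553, -0.172], [0.553, -0.092], [0.562, -0.26], [0.623, -0.085]]
cell [ 0.5532 -0.0919] shift cm [ 0.26  0.16 13.12] t 9.025
```

View pics/w4.png

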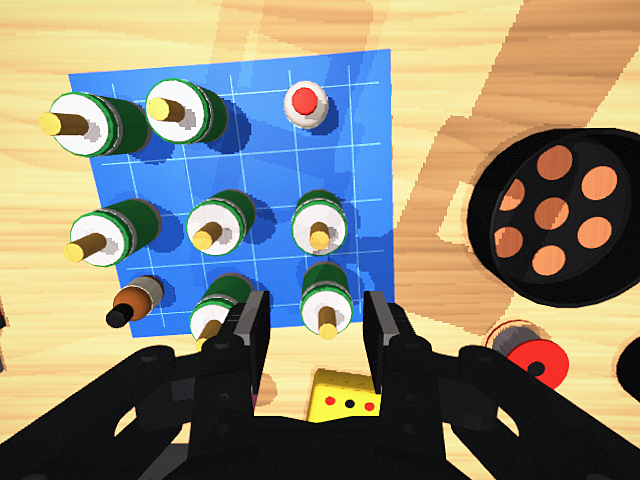

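```bash
python3 -c "
from det import *
for i in range(5):
    s=ctrl.get_obs();print(s['tool_pos'].round(4),s['tool_rot'].round(4),s['t']);ctrl.get_image('wrist')
print(delta([.5532,-.0919,.076]))"
```

```text
[ 0.5552 -0.0933  0.2072] [-3.4000e-03  3.1367e+00 -2.5000e-03] 9.025
[ 0.5556 -0.0938  0.2079] [-2.4000e-03  3.1357e+00 -3.0000e-03] 9.075
[ 0.5557 -0.094   0.2079] [-1.9000e-03  3.1357e+00 -2.9000e-03] 9.125
[ 0.5555 -0.094   0.2075] [-1.5000e-03  3.1364e+00 -2.6000e-03] 9.175
[ 0.5551 -0.094   0.207 ] [-1.2000e-03  3.1374e+00 -2.2000e-03] 9.225
[ 0.19  0.21 13.04]
```

```bash
python3 -m handwheel '[[[0.1,0.2,5],[0,0,0]],[[0.1,0.2,10],[0,0,0]],[[0.1,0.2,11.5],[0,0,0]],[[0.1,0.2,11.5],[0,0,0]],[[0.1,0.2,11.5],[0,0,0]]]'
python3 -c "
from det import *
for i in range(3):
    s=ctrl.get_obs();print(s['tool_pos'].round(4),s['tool_rot'].round(4),delta([.5532,-.0919,.076]));ctrl.get_image('wrist')"
```

```text
t: 9.9
tool_pos: [0.5542, -0.0918, 0.0921]
tool_rot: [-0.002, 3.137, -0.002]
contact_force: [-0.2, 0.1, 0.5]
opening: 0.0385
grip_force: 0.0
[ 0.5542 -0.0918  0.0921] [-1.7000e-03  3.1374e+00 -2.1000e-03] [ 0.11 -0.    1.61]
[ 0.5542 -0.0918  0.0922] [-1.7000e-03  3.1371e+00 -2.1000e-03] [ 0.11 -0.01  1.62]
[ 0.5541 -0.0917  0.092 ] [-1.8000e-03  3.1372e+00 -2.0000e-03] [ 0.1  -0.01  1.6 ]
```

```bash
python3 -m handwheel '[[[0.1,0,1.6],[0,0,0]],[[0.1,0,1.6],[0,0,0]],[[0.1,0,1.6],[0,0,0]]]'
python3 -m handwheel '[[[0,0,0],[0,0,0]],[[0,0,0],[0,0,0]],[[0,0,0],[0,0,0]],[[0,0,0],[0,0,0]]]' 1 60
python3 -m handwheel '[[[0,0,-3],[0,0,0]],[[0,0,-8],[0,0,0]],[[0,0,-13],[0,0,0]],[[0,0,-13],[0,0,0]],[[0,0,-13],[0,0,0]]]'
python3 -c "
from det import *
P=np.load('pads.npy')
print(delta([*P[0],.206]));ctrl.get_image('wrist')"
```

```text
t: 10.42
tool_pos: [0.5509, -0.0911, 0.0728]
tool_rot: [0.002, -3.141, -0.0]
contact_force: [-0.3, 0.3, -0.0]
opening: 0.0387
grip_force: 0.0
t: 10.92
tool_pos: [0.5517, -0.0915, 0.0738]
tool_rot: [-0.002, 3.141, -0.001]
contact_force: [1.4, -2.2, 2.3]
opening: 0.0122
grip_force: 58.5
t: 11.55
tool_pos: [0.5503, -0.0907, 0.2016]
tool_rot: [0.002, -3.139, -0.002]
contact_force: [-0.5, -0.3, -3.7]
opening: 0.0123
grip_force: 58.8
[-0.44 21.25 -0.42]
```

```bash
python3 -m handwheel '[[[-0.3,5,-0.4],[0,0,0]],[[-0.3,10,-0.4],[0,0,0]],[[-0.3,15,-0.4],[0,0,0]],[[-0.3,20,-0.4],[0,0,0]],[[-0.3,21.3,-0.4],[0,0,0]]]'
python3 -m handwheel '[[[0,0,0],[0,0,0]],[[0,0,0],[0,0,0]],[[0,0,0],[0,0,0]],[[0,0,3],[0,0,0]],[[0,0,3],[0,0,0]]]'
python3 -c "
from det import *
P=np.load('pads.npy')
for i in range(4):
  ctrl.get_image('wrist');s=ctrl.get_obs();print(s['tool_pos'].round(4),s['tool_rot'].round(4),delta([.5529,.1222,.0768]))"
```

```text
t: 12.22
tool_pos: [0.5522, 0.1242, 0.2042]
tool_rot: [0.007, -3.136, -0.0]
contact_force: [-0.3, -0.6, -2.0]
opening: 0.0122
grip_force: 59.1
t: 12.85
tool_pos: [0.5522, 0.1208, 0.1745]
tool_rot: [-0.0, -3.136, 0.001]
contact_force: [-0.4, 0.5, -2.4]
opening: 0.0123
grip_force: 59.0
[0.5532 0.121  0.1762] [ 1.0000e-04 -3.1387e+00  5.0000e-04] [0.   0.12 9.94]
[0.554  0.1213 0.1775] [ 5.0000e-04 -3.1412e+00  1.0000e-04] [ 0.11  0.09 10.07]
[0.5546 0.1214 0.1783] [-9.0000e-04  3.1403e+00  1.0000e-04] [ 0.18  0.08 10.15]
[0.5548 0.1216 0.1788] [-1.1000e-03  3.1395e+00  2.0000e-04] [ 0.21  0.06 10.2 ]
```

```bash
python3 -m handwheel '[[[0.1,0.1,3],[0,0,0]],[[0.1,0.1,6],[0,0,0]],[[0.1,0.1,8.5],[0,0,0]],[[0.1,0.1,8.5],[0,0,0]],[[0.1,0.1,8.5],[0,0,0]]]'
python3 -m handwheel '[[[0,0,0],[0,0,0]],[[0,0,0],[0,0,0]],[[0,0,0],[0,0,0]]]'
python3 -c "
from det import *
for i in range(3):
  ctrl.get_image('wrist');s=ctrl.get_obs();print(s['tool_pos'].round(4),s['tool_rot'].round(4),s['contact_force'].round(1),delta([.5529,.1222,.0768]))"
```

```text
t: 13.68
tool_pos: [0.5543, 0.1229, 0.0943]
tool_rot: [-0.002, 3.139, 0.0]
contact_force: [0.4, 0.1, -2.6]
opening: 0.0119
grip_force: 59.0
t: 14.05
tool_pos: [0.5533, 0.1229, 0.0929]
tool_rot: [-0.002, 3.141, 0.0]
contact_force: [-0.1, -0.0, -2.4]
opening: 0.0124
grip_force: 59.0
[0.5532 0.1229 0.0927] [-1.900e-03  3.141e+00  1.000e-04] [ 0.1 -0.9 -2. ] [ 0.03 -0.07  1.59]
[0.5531 0.1228 0.0925] [-2.0000e-03  3.1413e+00  0.0000e+00] [ 0.1 -0.2 -2.4] [ 0.02 -0.06  1.57]
[0.553  0.1228 0.0924] [-2.0000e-03  3.1415e+00 -0.0000e+00] [-0.7 -0.2 -2. ] [ 0.01 -0.06  1.56]
```

```bash
python3 -m handwheel '[[[0,0,0.6],[0,0,0]],[[0,0,1.1],[0,0,0]],[[0,0,1.5],[0,0,0]],[[0,0,1.6],[0,0,0]],[[0,0,1.6],[0,0,0]]]'
python3 -c "
from det import *
for i in range(3):
  ctrl.get_image('wrist');s=ctrl.get_obs();print(s['tool_pos'].round(4),s['tool_rot'].round(4),s['contact_force'].round(1),delta([.5529,.1222,.0768]))"
```

```text
t: 14.82
tool_pos: [0.5533, 0.1229, 0.0769]
tool_rot: [-0.002, 3.141, 0.0]
contact_force: [-1.7, 0.2, 2.7]
opening: 0.0119
grip_force: 59.6
[0.5533 0.1229 0.0768] [-1.9000e-03  3.1411e+00  2.0000e-04] [-1.8  0.6  3. ] [ 0.04 -0.07  0.  ]
[0.5533 0.1229 0.0769] [-1.900e-03  3.141e+00  2.000e-04] [-1.9  0.4  3. ] [ 0.04 -0.07  0.01]
[0.5533 0.1229 0.0768] [-1.9000e-03  3.1411e+00  3.0000e-04] [-2.   0.4  3.5] [ 0.04 -0.07  0.  ]
```

```bash
python3 -m handwheel '[[[0,0,0],[0,0,0]],[[0,0,0],[0,0,0]],[[0,0,0],[0,0,0]],[[0,0,-2],[0,0,0]],[[0,0,-5],[0,0,0]]]' 0.2
python3 -m handwheel '[[[0,0,-4],[0,0,0]],[[0,0,-8],[0,0,0]],[[0,0,-8],[0,0,0]],[[0,0,-8],[0,0,0]],[[0,0,-8],[0,0,0]]]'
cat >> det.py <<'E'
def pot(n):
    cal=ctrl.calibration('wrist');im=ctrl.get_image('wrist');cv2.imwrite(f'pics/{n}.png',im);P=np.load('pads.npy')
    for a,b,e,s,k in detect(im,cal,.006):
        d=np.linalg.norm(P-a,axis=1)
        if d.min()<.03: print('in pot',a.round(4),'pad',d.argmin(),'err mm',(1000*(a-P[d.argmin()])).round(1),s,k)
E
python3 -c "
from det import *
pot('w5');print(delta([.6226,-.0855,.2]))"
```

```text
t: 15.6
tool_pos: [0.5525, 0.1228, 0.127]
tool_rot: [0.002, -3.14, 0.0]
contact_force: [0.7, 0.7, -0.3]
opening: 0.0341
grip_force: 0.0
t: 16.23
tool_pos: [0.5522, 0.1228, 0.2049]
tool_rot: [0.002, -3.139, 0.0]
contact_force: [-0.4, 0.2, -0.9]
opening: 0.0342
grip_force: 0.0
in pot [0.555  0.1222] pad 0 err mm [0.6 0.4] [51. 53.] 259
[ -7.02 -20.83   0.47]
```

View pics/w5.png

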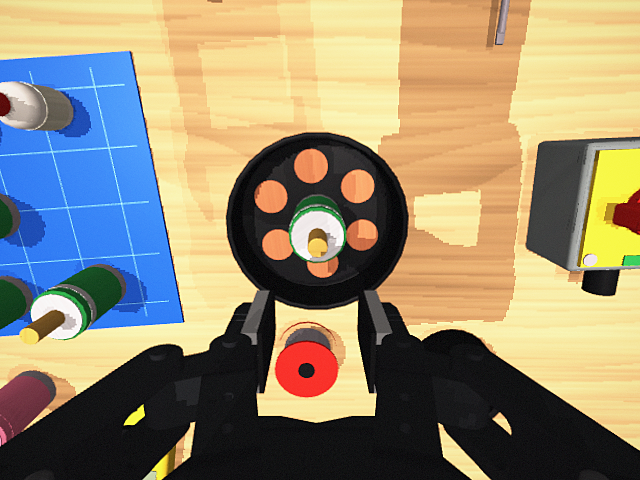

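The first cell stands upright on pad0, about 0.7 mm off its centre. Next is the cell at (.6226,-.0855).

```bash
python3 -m handwheel '[[[-1.7,-5,0.4],[0,0,0]],[[-3.4,-10,0.4],[0,0,0]],[[-5.1,-15,0.4],[0,0,0]],[[-6.7,-19.5,0.4],[0,0,0]],[[-7,-20.8,0.4],[0,0,0]]]'
python3 -m handwheel '[[[0,0,3],[0,0,0]],[[0,0,6],[0,0,0]],[[0,0,6],[0,0,0]],[[0,0,6],[0,0,0]],[[0,0,6],[0,0,0]]]'
python3 -c "
from det import *
go([.6226,-.0855],'w6')"
```

```text
t: 16.9
tool_pos: [0.6231, -0.0874, 0.2009]
tool_rot: [-0.003, -3.139, -0.001]
contact_force: [1.0, 1.5, -0.9]
opening: 0.0343
grip_force: 0.0
t: 17.52
tool_pos: [0.6243, -0.085, 0.1444]
tool_rot: [-0.003, 3.139, -0.001]
contact_force: [-0.1, 0.5, -0.0]
opening: 0.0343
grip_force: 0.0
[[0.553, -0.172], [0.562, -0.26], [0.622, -0.085], [0.635, -0.177]]
cell [ 0.6225 -0.0854] shift cm [ 0.2  -0.03  6.82] t 17.575
```

```bash
python3 -m handwheel '[[[0.1,0,2.5],[0,0,0]],[[0.1,0,5],[0,0,0]],[[0.1,0,6.3],[0,0,0]],[[0.1,0,6.7],[0,0,0]],[[0.1,0,6.7],[0,0,0]]]'
python3 -m handwheel '[[[0,0,0],[0,0,0]],[[0,0,0],[0,0,0]],[[0,0,0],[0,0,0]],[[0,0,0],[0,0,0]]]' 1 60
python3 -m handwheel '[[[0,0,-3],[0,0,0]],[[0,0,-8],[0,0,0]],[[0,0,-13],[0,0,0]],[[0,0,-13],[0,0,0]],[[0,0,-13],[0,0,0]]]'
python3 -c "
from det import *
P=np.load('pads.npy')
print(P[1],delta([*P[1],.21]));ctrl.get_image('wrist')"
```

```text
t: 18.2
tool_pos: [0.6228, -0.0852, 0.0761]
tool_rot: [-0.002, 3.141, -0.0]
contact_force: [-1.0, -0.4, 0.0]
opening: 0.0341
grip_force: 0.0
t: 18.7
tool_pos: [0.6232, -0.085, 0.0767]
tool_rot: [-0.002, 3.139, -0.0]
contact_force: [-0.8, 1.5, 5.1]
opening: 0.0122
grip_force: 58.7
t: 19.32
tool_pos: [0.6212, -0.085, 0.2033]
tool_rot: [0.002, -3.139, -0.001]
contact_force: [-0.8, 0.7, -3.1]
opening: 0.0118
grip_force: 58.8
[0.60006133 0.12722443] [ 2.1  21.23 -0.65]
```

```bash
python3 -m handwheel '[[[0.5,5,-0.5],[0,0,0]],[[1,10,-0.5],[0,0,0]],[[1.5,15,-0.5],[0,0,0]],[[2,19.5,-0.5],[0,0,0]],[[2.1,21.2,-0.5],[0,0,0]]]'
python3 -m handwheel '[[[0,0,1],[0,0,0]],[[0,0,3],[0,0,0]],[[0,0,5],[0,0,0]],[[0,0,6],[0,0,0]],[[0,0,6],[0,0,0]]]'
python3 -m handwheel '[[[0,0,0],[0,0,0]],[[0,0,0],[0,0,0]],[[0,0,0],[0,0,0]],[[0,0,0],[0,0,0]]]'
cat >> det.py <<'E'
def d(x,y,z):
    D=[]
    for i in range(3):
        ctrl.get_image('wrist');D.append(delta([x,y,z]))
    s=ctrl.get_obs();print(s['tool_pos'].round(4),s['tool_rot'].round(4),s['contact_force'].round(1),D,s['t'])
E
python3 -c "
from det import *
d(.6007,.1276,.0797)"
```

```text
t: 20.0
tool_pos: [0.5991, 0.1289, 0.2071]
tool_rot: [0.006, -3.136, 0.001]
contact_force: [0.3, -0.5, -2.2]
opening: 0.0116
grip_force: 59.0
t: 20.62
tool_pos: [0.6002, 0.1263, 0.1485]
tool_rot: [0.001, -3.139, 0.001]
contact_force: [-0.2, 0.1, -3.2]
opening: 0.0118
grip_force: 59.0
t: 21.12
tool_pos: [0.6012, 0.127, 0.1507]
tool_rot: [-0.002, 3.141, 0.0]
contact_force: [-0.2, -0.0, -1.7]
opening: 0.0118
grip_force: 59.0
[0.601  0.1269 0.1504] [-2.0000e-03  3.1414e+00  0.0000e+00] [-0.4  0.6 -2.3] [array([0.04, 0.07, 7.09]), array([0.04, 0.07, 7.08]), array([0.03, 0.07, 7.07])] 21.275
```

```bash
python3 -m handwheel '[[[0.03,0.07,2],[0,0,0]],[[0.03,0.07,4],[0,0,0]],[[0.03,0.07,6],[0,0,0]],[[0.03,0.07,6.2],[0,0,0]],[[0.03,0.07,6.2],[0,0,0]]]'
python3 -m handwheel '[[[0,0,0.2],[0,0,0]],[[0,0,0.4],[0,0,0]],[[0,0,0.7],[0,0,0]],[[0,0,0.9],[0,0,0]],[[0,0,0.9],[0,0,0]]]'
python3 -c "
from det import *
d(.6007,.1276,.0797)"
```

```text
t: 21.9
tool_pos: [0.6005, 0.1276, 0.0879]
tool_rot: [0.002, -3.141, 0.0]
contact_force: [0.2, -0.4, -2.2]
opening: 0.0119
grip_force: 59.1
t: 22.52
tool_pos: [0.6011, 0.1277, 0.0797]
tool_rot: [-0.002, 3.141, 0.0]
contact_force: [-0.8, 0.5, 0.0]
opening: 0.0121
grip_force: 59.4
[0.601  0.1277 0.0797] [-1.9000e-03  3.1408e+00  2.0000e-04] [-0.4  0.7 -0.1] [array([ 0.04, -0.01, -0.  ]), array([ 0.03, -0.01, -0.  ]), array([ 0.03, -0.01,  0.  ])] 22.675
```

```bash
python3 -m handwheel '[[[0,0,0.05],[0,0,0]],[[0,0,0.05],[0,0,0]],[[0,0,0.05],[0,0,0]],[[0,0,-2],[0,0,0]],[[0,0,-6],[0,0,0]]]' 0.2
python3 -m handwheel '[[[0,0,-5],[0,0,0]],[[0,0,-7],[0,0,0]],[[0,0,-7],[0,0,0]],[[0,0,-7],[0,0,0]]]'
python3 -c "
from det import *
pot('w7')"
python3 -m handwheel '[[[-0.6,-6,0],[0,0,0]],[[-1.2,-12,0],[0,0,0]],[[-1.8,-18,0],[0,0,0]],[[-2.4,-24,0],[0,0,0]],[[-3.4,-30,0],[0,0,0]]]'
python3 -m handwheel '[[[0,-0.4,3],[0,0,0]],[[0,-0.4,6],[0,0,0]],[[0,-0.4,6],[0,0,0]],[[0,-0.4,6],[0,0,0]],[[0,-0.4,6],[0,0,0]]]'
python3 -c "
from det import *
go([.6348,-.177],'w8')"
```

```text
t: 23.3
tool_pos: [0.5995, 0.1275, 0.1391]
tool_rot: [0.002, -3.138, 0.0]
contact_force: [-0.3, -1.0, 0.6]
opening: 0.0344
grip_force: 0.0
t: 23.8
tool_pos: [0.5996, 0.1275, 0.2071]
tool_rot: [0.002, -3.138, 0.001]
contact_force: [0.6, -1.2, -1.5]
opening: 0.0338
grip_force: 0.0
in pot [0.554  0.1221] pad 0 err mm [-0.3  0.3] [55. 56.] 321
in pot [0.6005 0.1269] pad 1 err mm [ 0.4 -0.4] [51. 53.] 346
t: 24.48
tool_pos: [0.6339, -0.1739, 0.2067]
tool_rot: [0.002, -3.138, -0.003]
contact_force: [0.5, 1.3, -0.7]
opening: 0.0337
grip_force: 0.0
t: 25.1
tool_pos: [0.636, -0.1764, 0.1511]
tool_rot: [-0.003, 3.139, -0.002]
contact_force: [0.2, -0.3, -0.4]
opening: 0.0343
grip_force: 0.0
[[0.553, -0.172], [0.562, -0.26], [0.635, -0.176], [0.677, -0.373]]
cell [ 0.6346 -0.1765] shift cm [0.15 0.   7.51] t 25.15
```

```bash
python3 -m handwheel '[[[0.1,0,2.5],[0,0,0]],[[0.1,0,5],[0,0,0]],[[0.1,0,7],[0,0,0]],[[0.1,0,7.4],[0,0,0]],[[0.1,0,7.4],[0,0,0]]]'
python3 -m handwheel '[[[0,0,0],[0,0,0]],[[0,0,0],[0,0,0]],[[0,0,0],[0,0,0]],[[0,0,0],[0,0,0]]]' 1 60
python3 -m handwheel '[[[0,0,-3],[0,0,0]],[[0,0,-8],[0,0,0]],[[0,0,-13],[0,0,0]],[[0,0,-13],[0,0,0]],[[0,0,-13],[0,0,0]]]'
python3 -c "
from det import *
P=np.load('pads.npy')
print(P[2],delta([*P[2],.21]))"
```

```text
t: 25.78
tool_pos: [0.6344, -0.1765, 0.0758]
tool_rot: [-0.002, 3.141, -0.0]
contact_force: [-0.1, -0.2, 0.7]
opening: 0.0341
grip_force: 0.0
t: 26.28
tool_pos: [0.635, -0.1764, 0.0768]
tool_rot: [-0.002, 3.139, -0.001]
contact_force: [-0.2, 2.2, 5.5]
opening: 0.0122
grip_force: 58.7
t: 26.9
tool_pos: [0.6331, -0.1762, 0.2033]
tool_rot: [0.002, -3.139, -0.001]
contact_force: [-0.1, -1.0, -2.8]
opening: 0.0121
grip_force: 58.9
[0.57252771 0.16407412] [ 6.02 34.04 -0.63]
```

```bash
python3 -m handwheel '[[[1,6,-0.5],[0,0,0]],[[2,12,-0.5],[0,0,0]],[[3,18,-0.5],[0,0,0]],[[4,24,-0.5],[0,0,0]],[[5,29,-0.5],[0,0,0]]]'
python3 -m handwheel '[[[0.6,3,0],[0,0,0]],[[1.1,5,0],[0,0,0]],[[1.1,5,3],[0,0,0]],[[1.1,5,6],[0,0,0]],[[1.1,5,6],[0,0,0]]]'
python3 -m handwheel '[[[0,0,0],[0,0,0]],[[0,0,0],[0,0,0]],[[0,0,0],[0,0,0]],[[0,0,0],[0,0,0]]]'
python3 -c "
from det import *
d(.5729,.1641,.0798)"
```

```text
t: 27.52
tool_pos: [0.5813, 0.1155, 0.2065]
tool_rot: [0.003, -3.136, 0.001]
contact_force: [0.1, 0.0, -1.6]
opening: 0.0122
grip_force: 59.0
t: 28.15
tool_pos: [0.5697, 0.1627, 0.1453]
tool_rot: [0.001, -3.132, 0.002]
contact_force: [0.3, 0.5, -3.2]
opening: 0.012
grip_force: 59.1
t: 28.65
tool_pos: [0.573, 0.1636, 0.1511]
tool_rot: [-0.002, 3.14, 0.0]
contact_force: [0.6, -0.4, -2.8]
opening: 0.0119
grip_force: 59.1
[0.5727 0.1636 0.1505] [-2.0000e-03  3.1413e+00  1.0000e-04] [-1.1 -0.4 -2.3] [array([0.  , 0.05, 7.1 ]), array([-0.01,  0.05,  7.09]), array([-0.01,  0.05,  7.07])] 28.8
```

```bash
python3 -m handwheel '[[[0,0.05,2],[0,0,0]],[[0,0.05,4],[0,0,0]],[[0,0.05,6],[0,0,0]],[[0,0.05,6.2],[0,0,0]],[[0,0.05,6.2],[0,0,0]]]'
python3 -m handwheel '[[[0,0,0.2],[0,0,0]],[[0,0,0.4],[0,0,0]],[[0,0,0.7],[0,0,0]],[[0,0,0.92],[0,0,0]],[[0,0,0.92],[0,0,0]]]'
python3 -c "
from det import *
d(.5729,.1641,.0798)"
```

```text
t: 29.42
tool_pos: [0.5726, 0.164, 0.088]
tool_rot: [0.002, -3.141, 0.0]
contact_force: [0.4, 0.6, -2.3]
opening: 0.0118
grip_force: 59.1
t: 30.05
tool_pos: [0.573, 0.1641, 0.0799]
tool_rot: [-0.002, 3.141, 0.0]
contact_force: [-1.6, -0.3, 2.4]
opening: 0.0121
grip_force: 59.8
[0.573  0.1642 0.0799] [-2.0000e-03  3.1408e+00  2.0000e-04] [-2.7  0.9  3.1] [array([ 0.01, -0.  ,  0.01]), array([ 0.01, -0.  ,  0.01]), array([ 0.01, -0.01,  0.01])] 30.2
```

```bash
python3 -m handwheel '[[[0,0,0],[0,0,0]],[[0,0,0],[0,0,0]],[[0,0,0],[0,0,0]],[[0,0,-2],[0,0,0]],[[0,0,-6],[0,0,0]]]' 0.2
python3 -m handwheel '[[[0,0,-5],[0,0,0]],[[0,0,-7],[0,0,0]],[[0,0,-7],[0,0,0]],[[0,0,-7],[0,0,0]]]'
python3 -c "
from det import *
pot('w9')"
python3 -m handwheel '[[[0.4,-6,0],[0,0,0]],[[0.8,-12,0],[0,0,0]],[[1.2,-18,0],[0,0,0]],[[1.6,-24,0],[0,0,0]],[[1.8,-29,0],[0,0,0]]]'
python3 -m handwheel '[[[0.2,-4.6,3],[0,0,0]],[[0.2,-4.6,6],[0,0,0]],[[0.2,-4.6,6],[0,0,0]],[[0.2,-4.6,6],[0,0,0]],[[0.2,-4.6,6],[0,0,0]]]'
python3 -c "
from det import *
go([.5533,-.172],'w10')"
```

```text
t: 30.82
tool_pos: [0.5714, 0.1638, 0.1387]
tool_rot: [0.002, -3.138, 0.001]
contact_force: [0.1, 0.3, 0.2]
opening: 0.0337
grip_force: 0.0
t: 31.32
tool_pos: [0.5716, 0.1639, 0.2069]
tool_rot: [0.002, -3.138, 0.001]
contact_force: [-0.4, 0.5, -0.4]
opening: 0.034
grip_force: 0.0
in pot [0.5538 0.1218] pad 0 err mm [-0.6  0. ] [52. 55.] 309
in pot [0.5727 0.1635] pad 2 err mm [ 0.2 -0.6] [51. 53.] 260
in pot [0.6005 0.1267] pad 1 err mm [ 0.5 -0.5] [48. 51.] 450
t: 32.0
tool_pos: [0.5535, -0.1278, 0.2066]
tool_rot: [0.0, -3.138, -0.002]
contact_force: [-0.0, 0.1, 0.7]
opening: 0.0343
grip_force: 0.0
t: 32.62
tool_pos: [0.554, -0.1717, 0.1507]
tool_rot: [-0.004, 3.139, -0.002]
contact_force: [-0.2, 0.0, 0.2]
opening: 0.0345
grip_force: 0.0
[[0.469, -0.191], [0.478, -0.259], [0.553, -0.172], [0.562, -0.26]]
cell [ 0.5534 -0.1716] shift cm [0.08 0.02 7.47] t 32.675
```

Next is C, going to pad6 (.5819,.0850).

```bash
python3 -m handwheel '[[[0,0,2.5],[0,0,0]],[[0,0,5],[0,0,0]],[[0,0,7],[0,0,0]],[[0,0,7.4],[0,0,0]],[[0,0,7.4],[0,0,0]]]'
python3 -m handwheel '[[[0,0,0],[0,0,0]],[[0,0,0],[0,0,0]],[[0,0,0],[0,0,0]],[[0,0,0],[0,0,0]]]' 1 60
python3 -m handwheel '[[[0,0,-3],[0,0,0]],[[0,0,-8],[0,0,0]],[[0,0,-13],[0,0,0]],[[0,0,-13],[0,0,0]],[[0,0,-13],[0,0,0]]]'
python3 -c "
from det import *
P=np.load('pads.npy')
print(P[6],delta([*P[6],.21]))"
```

```text
t: 33.3
tool_pos: [0.5535, -0.172, 0.0756]
tool_rot: [-0.002, 3.141, -0.0]
contact_force: [-0.1, -0.3, -0.6]
opening: 0.0344
grip_force: 0.0
t: 33.8
tool_pos: [0.5539, -0.1721, 0.0764]
tool_rot: [-0.002, 3.14, -0.001]
contact_force: [0.3, 1.7, 6.0]
opening: 0.0125
grip_force: 58.6
t: 34.42
tool_pos: [0.5522, -0.1718, 0.2035]
tool_rot: [0.002, -3.139, -0.001]
contact_force: [-0.4, 1.0, -2.8]
opening: 0.0117
grip_force: 58.9
[0.58191536 0.08495477] [-3.   25.67 -0.64]
```

```bash
python3 -m handwheel '[[[-0.6,6,-0.5],[0,0,0]],[[-1.2,12,-0.5],[0,0,0]],[[-2,17,-0.5],[0,0,0]],[[-2.6,22,-0.5],[0,0,0]],[[-2.9,25,-0.5],[0,0,0]]]'
python3 -m handwheel '[[[0,0.6,0],[0,0,0]],[[0,0.6,1],[0,0,0]],[[0,0.6,3],[0,0,0]],[[0,0.6,5],[0,0,0]],[[0,0.6,6],[0,0,0]]]'
python3 -m handwheel '[[[0,0,0],[0,0,0]],[[0,0,0],[0,0,0]],[[0,0,0],[0,0,0]],[[0,0,0],[0,0,0]]]'
python3 -c "
from det import *
d(.5823,.0847,.0794)"
```

```text
t: 35.05
tool_pos: [0.58, 0.0802, 0.2064]
tool_rot: [0.005, -3.136, 0.0]
contact_force: [-0.3, -0.6, -2.4]
opening: 0.0122
grip_force: 59.1
t: 35.67
tool_pos: [0.5803, 0.0834, 0.147]
tool_rot: [0.0, -3.137, 0.0]
contact_force: [-0.6, 0.3, -2.0]
opening: 0.0119
grip_force: 59.1
t: 36.17
tool_pos: [0.5822, 0.0841, 0.1509]
tool_rot: [-0.002, 3.14, 0.0]
contact_force: [-0.2, -0.8, -2.5]
opening: 0.012
grip_force: 59.1
[0.5819 0.0841 0.1504] [-2.0000e-03  3.1411e+00  0.0000e+00] [ 0.3  0.  -1.6] [array([-0.01,  0.06,  7.13]), array([-0.03,  0.06,  7.12]), array([-0.04,  0.06,  7.1 ])] 36.325
```

```bash
python3 -m handwheel '[[[-0.03,0.06,2],[0,0,0]],[[-0.03,0.06,4],[0,0,0]],[[-0.03,0.06,6],[0,0,0]],[[-0.03,0.06,6.2],[0,0,0]],[[-0.03,0.06,6.2],[0,0,0]]]'
python3 -m handwheel '[[[0,0,0.2],[0,0,0]],[[0,0,0.4],[0,0,0]],[[0,0,0.7],[0,0,0]],[[0,0,0.94],[0,0,0]],[[0,0,0.94],[0,0,0]]]'
python3 -c "
from det import *
d(.5823,.0847,.0794)"
```

```text
t: 36.95
tool_pos: [0.582, 0.0847, 0.0878]
tool_rot: [0.002, -3.141, -0.0]
contact_force: [0.2, -0.1, -1.0]
opening: 0.0119
grip_force: 59.0
t: 37.58
tool_pos: [0.5824, 0.0848, 0.0794]
tool_rot: [-0.002, 3.141, 0.0]
contact_force: [-2.0, 1.8, 2.8]
opening: 0.0123
grip_force: 59.8
[0.5825 0.0848 0.0795] [-2.0000e-03  3.1407e+00  3.0000e-04] [-1.7  1.4  4.5] [array([ 0.02, -0.01,  0.01]), array([ 0.02, -0.01,  0.  ]), array([ 0.02, -0.01,  0.01])] 37.725
```

```bash
python3 -m handwheel '[[[0,0,0],[0,0,0]],[[0,0,0],[0,0,0]],[[0,0,0],[0,0,0]],[[0,0,-2],[0,0,0]],[[0,0,-6],[0,0,0]]]' 0.2
python3 -m handwheel '[[[0,0,-5],[0,0,0]],[[0,0,-7],[0,0,0]],[[0,0,-7],[0,0,0]],[[0,0,-7],[0,0,0]]]'
python3 -c "
from det import *
pot('w11')"
python3 -m handwheel '[[[0.4,-6,0],[0,0,0]],[[0.8,-12,0],[0,0,0]],[[1.2,-18,0],[0,0,0]],[[1.6,-24,0],[0,0,0]],[[1.8,-29,0],[0,0,0]]]'
python3 -m handwheel '[[[0.2,-5.4,3],[0,0,0]],[[0.2,-5.4,6],[0,0,0]],[[0.2,-5.4,6],[0,0,0]],[[0.2,-5.4,6],[0,0,0]],[[0.2,-5.4,6],[0,0,0]]]'
python3 -c "
from det import *
go([.5622,-.26],'w12')"
```

```text
t: 38.35
tool_pos: [0.5808, 0.0846, 0.1384]
tool_rot: [0.002, -3.138, 0.0]
contact_force: [-0.1, -0.5, 0.2]
opening: 0.034
grip_force: 0.0
t: 38.85
tool_pos: [0.581, 0.0846, 0.2066]
tool_rot: [0.002, -3.138, 0.0]
contact_force: [-0.4, -0.1, -1.3]
opening: 0.034
grip_force: 0.0
in pot [0.5539 0.1221] pad 0 err mm [-0.5  0.3] [53. 55.] 136
in pot [0.5728 0.1637] pad 2 err mm [ 0.2 -0.3] [50. 55.] 428
in pot [0.5815 0.0845] pad 6 err mm [-0.4 -0.5] [51. 53.] 422
in pot [0.6005 0.127 ] pad 1 err mm [ 0.5 -0.2] [48. 52.] 62
t: 39.52
tool_pos: [0.5629, -0.2071, 0.2061]
tool_rot: [0.0, -3.138, -0.003]
contact_force: [1.1, -0.2, 0.4]
opening: 0.0338
grip_force: 0.0
t: 40.15
tool_pos: [0.5634, -0.2591, 0.1504]
tool_rot: [-0.004, 3.139, -0.002]
contact_force: [0.5, -0.4, 0.3]
opening: 0.0339
grip_force: 0.0
[[0.469, -0.191], [0.478, -0.258], [0.562, -0.306]]
cell [ 0.5618 -0.3056] shift cm [ 0.19 -4.63  7.45] t 40.2
```

View pics/w12.png

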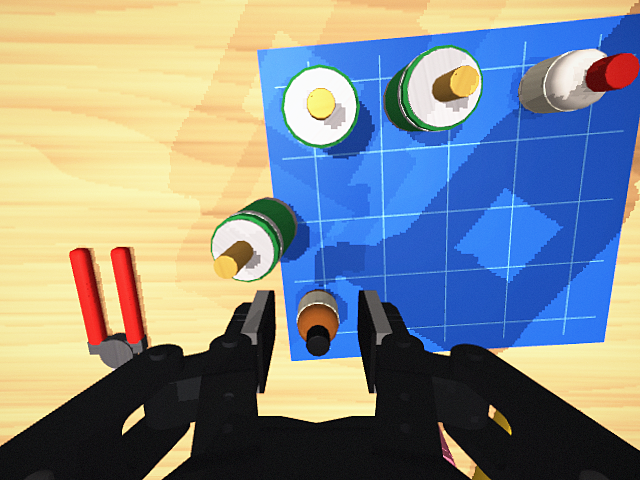

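The cell from (.562,-.26) has been knocked to the mat's edge, with its ring at (246,246). I will look from above it.

```bash
python3 -m handwheel '[[[0.1,-3,-2],[0,0,0]],[[0.1,-4.5,-3],[0,0,0]],[[0.1,-4.5,-3],[0,0,0]],[[0.1,-4.5,-3],[0,0,0]],[[0.1,-4.5,-3],[0,0,0]]]'
python3 -c "
from det import *
go([.5618,-.305],'w13')
cal=ctrl.calibration('wrist')
for r in ctrl.landmark_of('wrist','cell0')[:4]: print(r['score'],r['position'],onz(cal,r['position'],.002))
im=cv2.imread('pics/w13.png')
for a,b,e,s,k in detect(im,cal):
  if b is not None: print(a,b,e,s,k)
cs=ctrl.calibration('side');im2=ctrl.get_image('side')
p=proj(cs,[.562,-.305,.05]).astype(int);print(p)
c=im2[max(p[1]-70,0):p[1]+70,p[0]-90:p[0]+90];cv2.imwrite('pics/s13.png',np.vstack([cv2.resize(im[80:380,120:520],(640,480))[:, :],cv2.resize(c,(640,498))])[::1][:978] if 0 else np.hstack([cv2.resize(im[100:380,170:450],(400,400)),cv2.resize(c,(400,400))]))
"
```

```text
t: 40.83
tool_pos: [0.5612, -0.3034, 0.1777]
tool_rot: [0.003, -3.14, -0.002]
contact_force: [-0.2, -0.5, -0.6]
opening: 0.0338
grip_force: 0.0
[[0.469, -0.191], [0.479, -0.258], [0.562, -0.306]]
cell [ 0.5618 -0.3058] shift cm [-0.07 -0.24 10.18] t 40.875
0.81 [375.5, 120.5] [ 0.48032658 -0.25657117  0.002     ]
0.61 [456.5, 106.1] [ 0.46967111 -0.19257368  0.002     ]
0.57 [323.2, 219.0] [ 0.56174014 -0.29836475  0.002     ]
[ 0.46916614 -0.19093751] [ 0.46968566 -0.19135983] [501.  97.] [62. 73.] 503
[ 0.47868193 -0.25834591] [ 0.4789086  -0.25858197] [390. 114.] [62. 68.] 443
[ 0.56191897 -0.30586698] [ 0.5630614  -0.31298109] [314. 242.] [54. 57.] 332
[423 330]
```

View pics/s13.png

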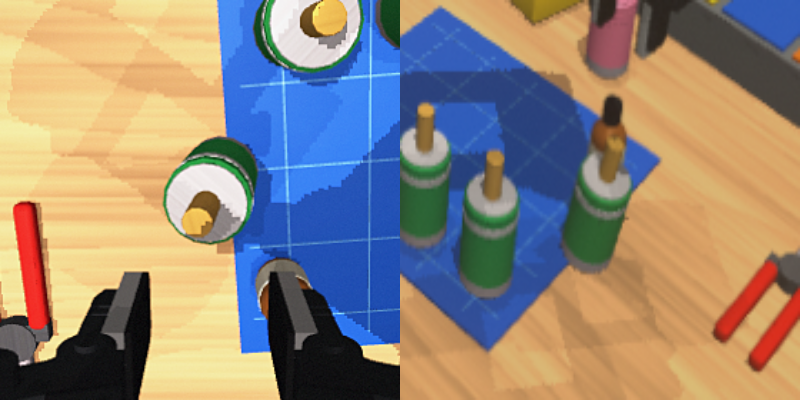

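The cell at (246,246) leans about 0.1 rad towards -y, straddling the mat's edge. The fingers close along y, so the flat pads will straighten it.

```bash
python3 -m handwheel '[[[0,-0.45,3],[0,0,0]],[[0,-0.45,6],[0,0,0]],[[0,-0.45,9],[0,0,0]],[[0,-0.45,10],[0,0,0]],[[0,-0.45,10],[0,0,0]]]'
python3 -m handwheel '[[[0,0,0],[0,0,0]],[[0,0,0],[0,0,0]],[[0,0,0],[0,0,0]],[[0,0,0],[0,0,0]],[[0,0,0],[0,0,0]]]' 1 60
python3 -m handwheel '[[[0,0,-3],[0,0,0]],[[0,0,-8],[0,0,0]],[[0,0,-13],[0,0,0]],[[0,0,-13],[0,0,0]],[[0,0,-13],[0,0,0]]]'
python3 -c "
from det import *
d(.5268,.1587,.21)
im=ctrl.get_image('wrist');cs=ctrl.calibration('side');s=ctrl.get_image('side');p=proj(cs,ctrl.get_obs()['tool_pos']-[0,0,.05]).astype(int)
c=s[p[1]-70:p[1]+70,p[0]-70:p[0]+70]
cv2.imwrite('pics/s14.png',np.hstack([cv2.resize(im[200:480,180:460],(400,400)),cv2.resize(c,(400,400))]))"
```

```text
t: 41.6
tool_pos: [0.5613, -0.3085, 0.0782]
tool_rot: [0.002, -3.141, -0.001]
contact_force: [0.5, -0.8, 0.8]
opening: 0.0339
grip_force: 0.0
t: 42.22
tool_pos: [0.5625, -0.3091, 0.0806]
tool_rot: [-0.002, 3.139, -0.001]
contact_force: [-0.9, 2.4, 6.6]
opening: 0.0116
grip_force: 57.9
t: 42.85
tool_pos: [0.5607, -0.3085, 0.2069]
tool_rot: [0.002, -3.139, -0.002]
contact_force: [0.4, -0.1, -3.6]
opening: 0.0118
grip_force: 59.8
[ 0.5602 -0.3081  0.2053] [ 1.7000e-03 -3.1372e+00 -4.6000e-03] [-0.3 -0.4 -3. ] [array([ 3.29, 46.69, -0.31]), array([ 3.28, 46.68, -0.33]), array([ 3.29, 46.68, -0.32])] 43.0
```

View pics/s14.png

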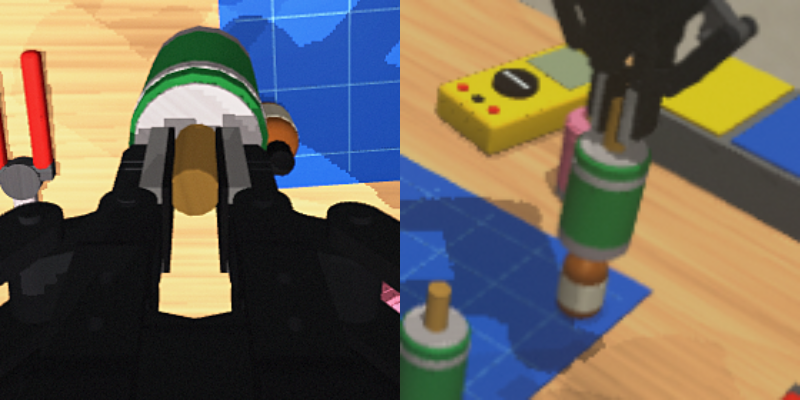

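```bash
python3 -m handwheel '[[[0.7,6,-0.4],[0,0,0]],[[1.4,12,-0.4],[0,0,0]],[[2.1,18,-0.4],[0,0,0]],[[2.8,24,-0.4],[0,0,0]],[[3.5,30,-0.4],[0,0,0]]]'
python3 -m handwheel '[[[0.7,5,0],[0,0,0]],[[1.4,10,0],[0,0,0]],[[1.7,12.4,0],[0,0,0]],[[1.7,12.4,2],[0,0,0]],[[1.7,12.4,4],[0,0,0]]]'
python3 -m handwheel '[[[0,0,2],[0,0,0]],[[0,0,2],[0,0,0]],[[0,0,2],[0,0,0]],[[0,0,2],[0,0,0]],[[0,0,2],[0,0,0]]]'
python3 -c "
from det import *
d(.5093,.1164,.085)"
```

```text
t: 43.72
tool_pos: [0.5254, -0.0071, 0.212]
tool_rot: [0.001, -3.141, -0.0]
contact_force: [1.0, 0.1, -2.7]
opening: 0.0113
grip_force: 59.1
t: 44.35
tool_pos: [0.5085, 0.1145, 0.1706]
tool_rot: [0.002, -3.14, 0.001]
contact_force: [0.0, 0.1, -2.8]
opening: 0.0115
grip_force: 59.1
t: 44.98
tool_pos: [0.5096, 0.115, 0.1537]
tool_rot: [-0.002, 3.14, 0.0]
contact_force: [-0.0, -0.1, -1.9]
opening: 0.0115
grip_force: 59.1
[0.5092 0.1151 0.1532] [-2.0000e-03  3.1408e+00  1.0000e-04] [-0.1 -0.8 -2.3] [array([0.03, 0.13, 6.85]), array([0.01, 0.13, 6.83]), array([-0.  ,  0.13,  6.82])] 45.125
```

```bash
python3 -m handwheel '[[[0,0.13,2],[0,0,0]],[[0,0.13,4],[0,0,0]],[[0,0.13,6],[0,0,0]],[[0,0.13,6.2],[0,0,0]],[[0,0.13,6.2],[0,0,0]]]'
python3 -m handwheel '[[[0,0,0.2],[0,0,0]],[[0,0,0.4],[0,0,0]],[[0,0,0.4],[0,0,0]],[[0,0,0.4],[0,0,0]]]'
python3 -m handwheel '[[[0,0,0.1],[0,0,0]],[[0,0,0.2],[0,0,0]],[[0,0,0.2],[0,0,0]],[[0,0,0.2],[0,0,0]]]'
python3 -c "
from det import *
d(.5093,.1164,.085)"
```

```text
t: 45.75
tool_pos: [0.5085, 0.1163, 0.09]
tool_rot: [0.002, -3.14, 0.0]
contact_force: [-0.2, 0.6, -2.6]
opening: 0.0116
grip_force: 59.1
t: 46.25
tool_pos: [0.5091, 0.1164, 0.0869]
tool_rot: [-0.002, 3.141, 0.0]
contact_force: [0.2, -0.5, -2.1]
opening: 0.0118
grip_force: 59.1
t: 46.75
tool_pos: [0.51, 0.1165, 0.0863]
tool_rot: [-0.002, 3.14, 0.0]
contact_force: [-2.2, -0.3, 6.0]
opening: 0.0117
grip_force: 60.0
[0.51   0.1165 0.0863] [-2.0000e-03  3.1397e+00  3.0000e-04] [-2.5 -0.1  6.3] [array([ 0.07, -0.01,  0.13]), array([ 0.07, -0.01,  0.13]), array([ 0.07, -0.01,  0.13])] 46.9
```

```bash
python3 -m handwheel '[[[0,0,0],[0,0,0]],[[0,0,0],[0,0,0]],[[0,0,0],[0,0,0]],[[0,0,-2],[0,0,0]],[[0,0,-6],[0,0,0]]]' 0.2
python3 -m handwheel '[[[0,0,-5],[0,0,0]],[[0,0,-6],[0,0,0]],[[0,0,-6],[0,0,0]],[[0,0,-6],[0,0,0]]]'
python3 -c "
from det import *
pot('w15');print(delta([.4787,-.2583,.2]))"
```

```text
t: 47.52
tool_pos: [0.5072, 0.1162, 0.1429]
tool_rot: [0.002, -3.136, 0.001]
contact_force: [0.6, -1.2, -0.8]
opening: 0.034
grip_force: 0.0
t: 48.02
tool_pos: [0.5079, 0.1163, 0.2025]
tool_rot: [0.002, -3.138, 0.0]
contact_force: [0.5, -0.5, -0.6]
opening: 0.0346
grip_force: 0.0
in pot [0.5091 0.1157] pad 4 err mm [ 0.4 -0.7] [51. 53.] 244
in pot [0.5544 0.1219] pad 0 err mm [0.  0.1] [46. 51.] 255
[  2.96 -37.45   0.26]
```

View pics/w15.png

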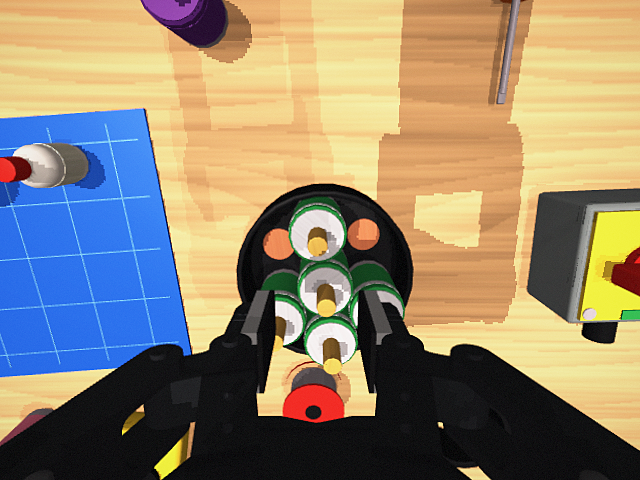

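Five cells are in and upright. The free discs are at (280,243) and (365,233). Next is B.

```bash
python3 -m handwheel '[[[0.5,-6,0],[0,0,0]],[[1,-12,0],[0,0,0]],[[1.5,-18,0],[0,0,0]],[[2,-24,0],[0,0,0]],[[2.5,-30,0],[0,0,0]]]'
python3 -m handwheel '[[[0.4,-5,0],[0,0,0]],[[0.4,-7.4,2],[0,0,0]],[[0.4,-7.4,5],[0,0,0]],[[0.4,-7.4,5],[0,0,0]],[[0.4,-7.4,5],[0,0,0]]]'
python3 -m handwheel '[[[0,0,0],[0,0,0]],[[0,0,0],[0,0,0]],[[0,0,0],[0,0,0]]]'
python3 -c "
from det import *
go([.4787,-.2583],'w16')"
```

```text
t: 48.7
tool_pos: [0.4832, -0.1852, 0.203]
tool_rot: [0.002, -3.14, -0.002]
contact_force: [0.6, -0.4, 1.4]
opening: 0.0345
grip_force: 0.0
t: 49.32
tool_pos: [0.4805, -0.2574, 0.1547]
tool_rot: [0.002, -3.141, -0.001]
contact_force: [-0.1, -0.2, 0.4]
opening: 0.0342
grip_force: 0.0
t: 49.7
tool_pos: [0.4808, -0.2577, 0.1554]
tool_rot: [-0.002, 3.141, -0.001]
contact_force: [-0.6, -0.0, 0.0]
opening: 0.0338
grip_force: 0.0
[[0.479, -0.258]]
cell [ 0.4787 -0.2584] shift cm [ 0.21 -0.07  7.92] t 49.75
```

```bash
python3 -m handwheel '[[[0.2,-0.07,2.5],[0,0,0]],[[0.2,-0.07,5],[0,0,0]],[[0.2,-0.07,7.4],[0,0,0]],[[0.2,-0.07,7.9],[0,0,0]],[[0.2,-0.07,7.9],[0,0,0]]]'
python3 -m handwheel '[[[0,0,0],[0,0,0]],[[0,0,0],[0,0,0]],[[0,0,0],[0,0,0]],[[0,0,0],[0,0,0]]]' 1 60
python3 -m handwheel '[[[0,0,-3],[0,0,0]],[[0,0,-8],[0,0,0]],[[0,0,-13],[0,0,0]],[[0,0,-13],[0,0,0]],[[0,0,-13],[0,0,0]]]'
python3 -c "
from det import *
P=np.load('pads.npy')
print(P[3],delta([*P[3],.21]))"
```

```text
t: 50.38
tool_pos: [0.4786, -0.2585, 0.076]
tool_rot: [-0.002, 3.142, -0.0]
contact_force: [0.3, -0.2, -0.4]
opening: 0.0342
grip_force: 0.0
t: 50.88
tool_pos: [0.4794, -0.2586, 0.0772]
tool_rot: [-0.002, 3.14, -0.001]
contact_force: [0.3, 1.3, 5.5]
opening: 0.0118
grip_force: 58.5
t: 51.5
tool_pos: [0.4776, -0.258, 0.204]
tool_rot: [0.002, -3.139, -0.002]
contact_force: [-0.6, 0.9, -4.0]
opening: 0.0118
grip_force: 58.9
[0.52684813 0.15865416] [-4.97 41.66 -0.56]
```

```bash
python3 -m handwheel '[[[-0.7,6,-0.5],[0,0,0]],[[-1.4,12,-0.5],[0,0,0]],[[-2.1,18,-0.5],[0,0,0]],[[-2.8,24,-0.5],[0,0,0]],[[-3.5,30,-0.5],[0,0,0]]]'
python3 -m handwheel '[[[-0.6,5,0],[0,0,0]],[[-1.2,10,0],[0,0,0]],[[-1.3,11.7,0],[0,0,0]],[[-1.3,11.7,1],[0,0,0]],[[-1.3,11.7,2],[0,0,0]]]'
python3 -m handwheel '[[[0,0,2],[0,0,0]],[[0,0,4],[0,0,0]],[[0,0,4],[0,0,0]],[[0,0,4],[0,0,0]],[[0,0,4],[0,0,0]]]'
python3 -c "
from det import *
d(.5275,.1587,.0802)"
```

```text
t: 52.12
tool_pos: [0.5114, 0.0436, 0.2073]
tool_rot: [0.002, -3.137, 0.0]
contact_force: [0.1, 0.1, -1.7]
opening: 0.0123
grip_force: 59.1
t: 52.75
tool_pos: [0.5252, 0.1574, 0.1886]
tool_rot: [0.0, -3.139, 0.002]
contact_force: [-0.4, -0.9, -3.4]
opening: 0.012
grip_force: 59.3
t: 53.38
tool_pos: [0.5267, 0.1588, 0.1518]
tool_rot: [-0.002, 3.14, 0.0]
contact_force: [0.2, 0.7, -2.7]
opening: 0.0118
grip_force: 59.3
[0.5264 0.1588 0.1515] [-2.0000e-03  3.1402e+00  3.0000e-04] [-0.4 -0.3 -2.9] [array([-0.07, -0.02,  7.16]), array([-0.08, -0.01,  7.15]), array([-0.1 , -0.01,  7.13])] 53.525
```

```bash
python3 -m handwheel '[[[-0.08,0,2],[0,0,0]],[[-0.08,0,4],[0,0,0]],[[-0.08,0,6],[0,0,0]],[[-0.08,0,6.2],[0,0,0]],[[-0.08,0,6.2],[0,0,0]]]'
python3 -m handwheel '[[[0,0,0.2],[0,0,0]],[[0,0,0.4],[0,0,0]],[[0,0,0.7],[0,0,0]],[[0,0,0.97],[0,0,0]],[[0,0,0.97],[0,0,0]]]'
python3 -c "
from det import *
d(.5275,.1587,.0802)"
```

```text
t: 54.15
tool_pos: [0.5266, 0.1587, 0.0883]
tool_rot: [0.002, -3.141, 0.0]
contact_force: [0.6, 0.4, -2.0]
opening: 0.0117
grip_force: 59.2
t: 54.78
tool_pos: [0.5274, 0.1589, 0.0802]
tool_rot: [-0.002, 3.141, 0.0]
contact_force: [-2.5, 0.3, 4.2]
opening: 0.0117
grip_force: 60.1
[0.5274 0.1589 0.0802] [-2.0000e-03  3.1403e+00  4.0000e-04] [-1.6  0.8  5.5] [array([-0.01, -0.02,  0.  ]), array([-0.01, -0.02,  0.  ]), array([-0.01, -0.02,  0.  ])] 54.925
```

```bash
python3 -m handwheel '[[[0,0,0],[0,0,0]],[[0,0,0],[0,0,0]],[[0,0,0],[0,0,0]],[[0,0,-2],[0,0,0]],[[0,0,-6],[0,0,0]]]' 0.2
python3 -m handwheel '[[[0,0,-5],[0,0,0]],[[0,0,-7],[0,0,0]],[[0,0,-7],[0,0,0]],[[0,0,-7],[0,0,0]]]'
python3 -c "
from det import *
pot('w17')"
python3 -m handwheel '[[[1,-6,0],[0,0,0]],[[2,-12,0],[0,0,0]],[[3,-18,0],[0,0,0]],[[4,-23,0],[0,0,0]],[[5,-28,0],[0,0,0]]]'
python3 -m handwheel '[[[0.8,-5,0],[0,0,0]],[[0.8,-7,2],[0,0,0]],[[0.8,-7,5],[0,0,0]],[[0.8,-7,5],[0,0,0]],[[0.8,-7,5],[0,0,0]]]'
python3 -m handwheel '[[[0,0,0],[0,0,0]],[[0,0,0],[0,0,0]],[[0,0,0],[0,0,0]]]'
python3 -c "
from det import *
go([.4691,-.191],'w18')"
```

```text
t: 55.55
tool_pos: [0.5255, 0.1585, 0.1387]
tool_rot: [0.002, -3.138, 0.001]
contact_force: [0.6, -0.5, -0.3]
opening: 0.0344
grip_force: 0.0
t: 56.05
tool_pos: [0.5257, 0.1585, 0.2069]
tool_rot: [0.002, -3.138, 0.001]
contact_force: [-0.4, -0.4, 0.6]
opening: 0.034
grip_force: 0.0
in pot [0.509  0.1155] pad 4 err mm [ 0.3 -0.9] [52. 54.] 291
in pot [0.5271 0.158 ] pad 3 err mm [ 0.2 -0.7] [50. 53.] 233
in pot [0.554  0.1217] pad 0 err mm [-0.4 -0.1] [48. 52.] 255
in pot [0.5731 0.1634] pad 2 err mm [ 0.6 -0.7] [46. 50.] 390
in pot [0.5816 0.0841] pad 6 err mm [-0.4 -0.9] [45. 50.] 510
in pot [0.5999 0.1333] pad 1 err mm [-0.2  6.1] [31. 43.] 281
t: 56.72
tool_pos: [0.4755, -0.1226, 0.2067]
tool_rot: [0.002, -3.138, -0.002]
contact_force: [0.5, -0.7, -0.0]
opening: 0.0343
grip_force: 0.0
t: 57.35
tool_pos: [0.4691, -0.1911, 0.1588]
tool_rot: [0.003, -3.141, -0.001]
contact_force: [1.5, 0.0, -0.0]
opening: 0.0342
grip_force: 0.0
t: 57.72
tool_pos: [0.4695, -0.1914, 0.1597]
tool_rot: [-0.002, 3.141, -0.001]
contact_force: [0.0, 0.6, -0.6]
opening: 0.0341
grip_force: 0.0
[[0.469, -0.191]]
cell [ 0.4693 -0.1913] shift cm [0.02 0.01 8.35] t 57.775
```

```bash
python3 -m handwheel '[[[0,0,2.5],[0,0,0]],[[0,0,5],[0,0,0]],[[0,0,7.8],[0,0,0]],[[0,0,8.35],[0,0,0]],[[0,0,8.35],[0,0,0]]]'
python3 -m handwheel '[[[0,0,0],[0,0,0]],[[0,0,0],[0,0,0]],[[0,0,0],[0,0,0]],[[0,0,0],[0,0,0]]]' 1 60
python3 -m handwheel '[[[0,0,-3],[0,0,0]],[[0,0,-8],[0,0,0]],[[0,0,-13],[0,0,0]],[[0,0,-13],[0,0,0]],[[0,0,-13],[0,0,0]]]'
python3 -c "
from det import *
P=np.load('pads.npy')
print(P[5],delta([*P[5],.21]))"
```

```text
t: 58.4
tool_pos: [0.4693, -0.1914, 0.0758]
tool_rot: [-0.002, 3.142, -0.0]
contact_force: [-0.1, -0.2, 0.0]
opening: 0.0344
grip_force: 0.0
t: 58.9
tool_pos: [0.4703, -0.1916, 0.0771]
tool_rot: [-0.002, 3.139, -0.001]
contact_force: [-0.1, 2.4, 6.3]
opening: 0.0119
grip_force: 58.6
t: 59.52
tool_pos: [0.4684, -0.1911, 0.204]
tool_rot: [0.002, -3.14, -0.001]
contact_force: [0.3, -0.0, -4.4]
opening: 0.0123
grip_force: 59.0
[0.53623579 0.0795348 ] [-6.82 27.05 -0.6 ]
```

```bash
python3 -m handwheel '[[[-1.4,6,-0.5],[0,0,0]],[[-2.8,12,-0.5],[0,0,0]],[[-4.2,18,-0.5],[0,0,0]],[[-5.6,22,-0.5],[0,0,0]],[[-6.7,25,-0.5],[0,0,0]]]'
python3 -m handwheel '[[[0,2,0],[0,0,0]],[[0,2,0],[0,0,0]],[[0,2,0],[0,0,0]],[[0,2,1],[0,0,0]],[[0,2,2],[0,0,0]]]'
python3 -m handwheel '[[[0,0,2],[0,0,0]],[[0,0,4],[0,0,0]],[[0,0,4],[0,0,0]],[[0,0,4],[0,0,0]],[[0,0,4],[0,0,0]]]'
python3 -c "
from det import *
d(.5370,.0792,.0801)"
```

```text
t: 60.15
tool_pos: [0.5344, 0.0606, 0.2069]
tool_rot: [0.004, -3.136, 0.0]
contact_force: [0.1, 0.4, -2.7]
opening: 0.0119
grip_force: 59.2
t: 60.78
tool_pos: [0.5356, 0.078, 0.1896]
tool_rot: [0.0, -3.141, 0.0]
contact_force: [-0.5, -0.4, -3.0]
opening: 0.012
grip_force: 59.3
t: 61.4
tool_pos: [0.5366, 0.0788, 0.1516]
tool_rot: [-0.002, 3.14, 0.0]
contact_force: [-0.5, -1.1, -2.2]
opening: 0.0121
grip_force: 59.2
[0.5364 0.0787 0.1514] [-2.0000e-03  3.1401e+00 -0.0000e+00] [-0.  -0.4 -2.8] [array([-0.03,  0.04,  7.15]), array([-0.04,  0.04,  7.14]), array([-0.05,  0.05,  7.13])] 61.55
```

```bash
python3 -m handwheel '[[[-0.04,0.05,2],[0,0,0]],[[-0.04,0.05,4],[0,0,0]],[[-0.04,0.05,6],[0,0,0]],[[-0.04,0.05,6.2],[0,0,0]],[[-0.04,0.05,6.2],[0,0,0]]]'
python3 -m handwheel '[[[0,0,0.2],[0,0,0]],[[0,0,0.4],[0,0,0]],[[0,0,0.7],[0,0,0]],[[0,0,0.97],[0,0,0]],[[0,0,0.97],[0,0,0]]]'
python3 -c "
from det import *
d(.5370,.0792,.0801)"
```

```text
t: 62.18
tool_pos: [0.5354, 0.0798, 0.0873]
tool_rot: [0.002, -3.139, -0.002]
contact_force: [0.9, 4.6, -4.7]
opening: 0.0121
grip_force: 59.3
t: 62.8
tool_pos: [0.5375, 0.0792, 0.0802]
tool_rot: [-0.002, 3.139, 0.0]
contact_force: [0.7, 4.1, 4.6]
opening: 0.0118
grip_force: 60.3
[0.5375 0.0792 0.0802] [-1.9000e-03  3.1388e+00  0.0000e+00] [2.4 4.  6.3] [array([ 0.04, -0.  ,  0.  ]), array([0.05, 0.  , 0.  ]), array([0.05, 0.  , 0.01])] 62.95
```

```bash
python3 -m handwheel '[[[0,0,0],[0,0,0]],[[0,0,0],[0,0,0]],[[0,0,0],[0,0,0]],[[0,0,-2],[0,0,0]],[[0,0,-6],[0,0,0]]]' 0.2
python3 -m handwheel '[[[0,0,-5],[0,0,0]],[[0,0,-10],[0,0,0]],[[-3,2,-15],[0,0,0]],[[-6.3,4.3,-16],[0,0,0]],[[-6.3,4.3,-16],[0,0,0]]]'
python3 -m handwheel '[[[0,0,0],[0,0,0]],[[0,0,0],[0,0,0]],[[0,0,0],[0,0,0]]]'
python3 -c "
from det import *
pot('w19');print(delta([.5357,.369,.2]))"
```

```text
t: 63.58
tool_pos: [0.5349, 0.0791, 0.1385]
tool_rot: [0.002, -3.138, 0.001]
contact_force: [0.6, -0.2, 0.4]
opening: 0.0342
grip_force: 0.0
t: 64.2
tool_pos: [0.6009, 0.1232, 0.3016]
tool_rot: [-0.004, 3.138, 0.0]
contact_force: [-0.4, 0.1, 0.4]
opening: 0.0341
grip_force: 0.0
t: 64.58
tool_pos: [0.5985, 0.1218, 0.2985]
tool_rot: [0.001, -3.141, 0.0]
contact_force: [0.8, 0.2, 0.1]
opening: 0.0339
grip_force: 0.0
in pot [0.509  0.1156] pad 4 err mm [ 0.3 -0.7] [43. 46.] 200
in pot [0.5267 0.1583] pad 3 err mm [-0.2 -0.3] [42. 45.] 259
in pot [0.5367 0.0788] pad 5 err mm [ 0.5 -0.7] [42. 44.] 186
in pot [0.5538 0.1219] pad 0 err mm [-0.6  0.1] [42. 43.] 173
in pot [0.5727 0.1635] pad 2 err mm [ 0.2 -0.6] [40. 42.] 207
in pot [0.5815 0.0841] pad 6 err mm [-0.4 -0.8] [40. 41.] 327
in pot [0.6006 0.1267] pad 1 err mm [ 0.5 -0.5] [39. 40.] 356
[ 6.27 24.72  9.86]
```

View pics/w19.png

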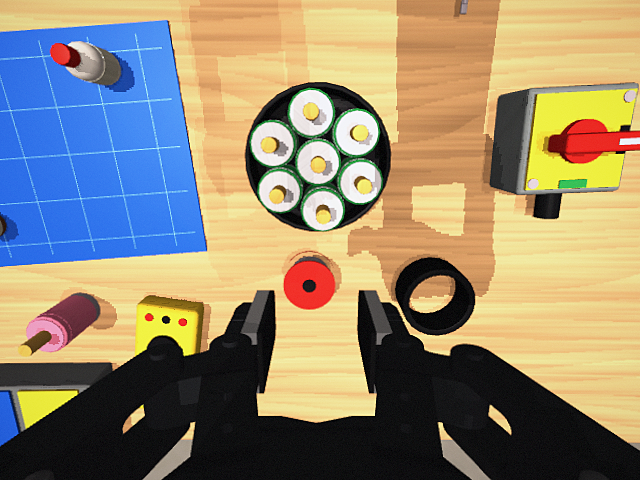

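All seven cells stand on their discs, each less than 1 mm off centre. Now I turn the handle back on.

```bash
python3 -m handwheel '[[[1.5,6,0],[0,0,0]],[[3,12,2],[0,0,0]],[[4.5,18,3],[0,0,0]],[[6,23,4],[0,0,0]],[[6.3,24.7,4.8],[0,0,0]]]' -1
python3 -m handwheel '[[[0,0,0],[0,0,-0.17]],[[0,0,0],[0,0,-0.34]],[[0,0,0],[0,0,-0.51]],[[0,0,0],[0,0,-0.68]],[[0,0,0],[0,0,-0.85]]]'
python3 -m handwheel '[[[0,0,0],[0,0,-0.17]],[[0,0,0],[0,0,-0.34]],[[0,0,0],[0,0,-0.51]],[[0,0,0],[0,0,-0.68]],[[0,0,0],[0,0,-0.76]]]'
python3 -m handwheel '[[[0,0,0],[0,0,0]],[[0,0,0],[0,0,0]],[[0,0,0],[0,0,0]]]'
python3 -c "
from det import *
d(.5358,.3696,.083);ctrl.get_image('wrist')
cal=ctrl.calibration('wrist')
for r in ctrl.landmark_of('wrist','handle_grip')[:2]: print(r['score'],r['position'],onz(cal,r['position'],.095))
print(ctrl.get_obs()['q'])"
```

```text
t: 65.25
tool_pos: [0.5344, 0.3715, 0.2501]
tool_rot: [0.007, -3.141, 0.0]
contact_force: [0.2, -0.3, 0.1]
opening: 0.0856
grip_force: 0.0
t: 65.88
tool_pos: [0.5364, 0.3681, 0.2508]
tool_rot: [1.303, -2.858, 0.001]
contact_force: [0.5, -0.3, -0.1]
opening: 0.0855
grip_force: 0.0
t: 66.5
tool_pos: [0.5364, 0.3681, 0.2508]
tool_rot: [2.268, -2.174, 0.001]
contact_force: [1.0, 0.4, -0.1]
opening: 0.0852
grip_force: 0.0
t: 66.88
tool_pos: [0.536, 0.369, 0.2508]
tool_rot: [2.265, -2.177, 0.0]
contact_force: [0.4, -0.8, 0.7]
opening: 0.0851
grip_force: 0.0
[0.5359 0.3692 0.2508] [ 2.2656e+00 -2.1764e+00  1.0000e-04] [ 0.8  0.8 -0.1] [array([-0.06,  0.02, 16.78]), array([-0.05,  0.02, 16.79]), array([-4.000e-02,  1.000e-02,  1.678e+01])] 67.025
0.62 [316.6, 223.3] [0.53563524 0.36788598 0.095     ]
[ 4.89058742e-01  1.01977010e-01  1.52840859e+00 -2.19369192e-05
  1.51116250e+00 -2.69286682e+00]
```

```bash
python3 -m handwheel '[[[0,0,5],[0,0,0]],[[0,0,11],[0,0,0]],[[0,0,16],[0,0,0]],[[0,0,16.8],[0,0,0]],[[0,0,16.8],[0,0,0]]]' -1
python3 -m handwheel '[[[0,0,0],[0,0,0]],[[0,0,0],[0,0,0]],[[0,0,0],[0,0,0]],[[0,0,0],[0,0,0]],[[0,0,0],[0,0,0]]]' 1 60
python3 -m handwheel '[[[0,0,0],[0,0,0.17]],[[0,0,0],[0,0,0.34]],[[0,0,0],[0,0,0.51]],[[0,0,0],[0,0,0.68]],[[0,0,0],[0,0,0.85]]]'
python3 -m handwheel '[[[0,0,0],[0,0,0.17]],[[0,0,0],[0,0,0.34]],[[0,0,0],[0,0,0.51]],[[0,0,0],[0,0,0.68]],[[0,0,0],[0,0,0.71]]]'
python3 -m handwheel '[[[0,0,0],[0,0,0]],[[0,0,0],[0,0,0]],[[0,0,0],[0,0,0]],[[0,0,-5],[0,0,0]],[[0,0,-11],[0,0,0]]]' -1
python3 -m handwheel '[[[0,0,-5],[0,0,0]],[[0,0,-10],[0,0,0]],[[0,0,-10],[0,0,0]],[[0,0,-10],[0,0,0]],[[0,0,-10],[0,0,0]]]'
python3 -c "
from det import *
pot('w20');im=cv2.imread('pics/w20.png');cv2.imwrite('pics/w20v.png',im)"
```

```text
t: 67.75
tool_pos: [0.5365, 0.3696, 0.0838]
tool_rot: [-2.265, 2.175, -0.001]
contact_force: [-0.2, 0.1, 0.6]
opening: 0.0853
grip_force: 0.0
t: 68.38
tool_pos: [0.5357, 0.3694, 0.0837]
tool_rot: [2.266, -2.176, -0.001]
contact_force: [-4.1, -1.8, 5.8]
opening: 0.0147
grip_force: 60.0
t: 69.0
tool_pos: [0.5355, 0.3694, 0.0837]
tool_rot: [1.159, -2.919, -0.001]
contact_force: [-3.9, -1.6, 5.8]
opening: 0.015
grip_force: 60.2
t: 69.62
tool_pos: [0.5354, 0.3695, 0.0837]
tool_rot: [0.077, -3.139, -0.0]
contact_force: [-3.6, -0.7, 6.6]
opening: 0.0149
grip_force: 60.2
t: 70.25
tool_pos: [0.5349, 0.3685, 0.1917]
tool_rot: [0.08, -3.137, 0.003]
contact_force: [0.6, 0.2, 0.6]
opening: 0.0857
grip_force: 0.0
t: 70.88
tool_pos: [0.5351, 0.3687, 0.2901]
tool_rot: [0.08, -3.137, 0.003]
contact_force: [0.4, -0.2, -0.4]
opening: 0.0852
grip_force: 0.0
in pot [0.5089 0.1145] pad 4 err mm [ 0.2 -1.9] [39. 48.] 199
in pot [0.5268 0.1572] pad 3 err mm [-0.  -1.5] [38. 45.] 182
in pot [0.5368 0.0778] pad 5 err mm [ 0.6 -1.7] [37. 47.] 190
in pot [0.554  0.1207] pad 0 err mm [-0.4 -1.1] [37. 45.] 267
in pot [0.5727 0.1625] pad 2 err mm [ 0.2 -1.6] [36. 43.] 166
in pot [0.5815 0.0829] pad 6 err mm [-0.4 -2.1] [35. 45.] 481
in pot [0.6005 0.1257] pad 1 err mm [ 0.4 -1.5] [35. 43.] 447
```

View pics/w20.png

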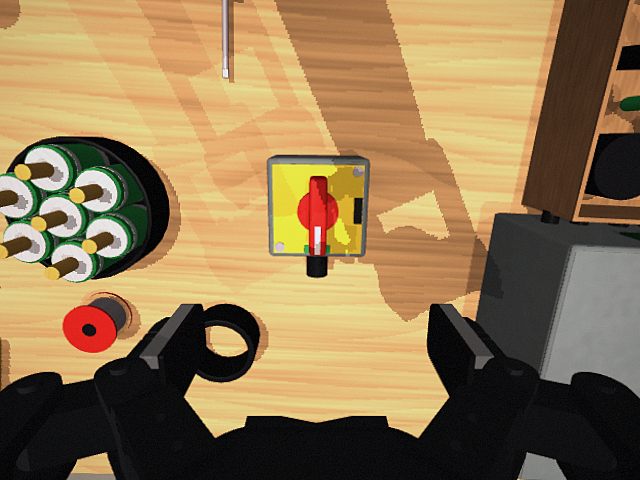

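The handle's stripe is at the green mark (318,245), so it is on and released. All seven cells are in the pot and the arm is clear.

```bash
python3 -c "
from station import ctrl;print(ctrl.finish_job())"
```

```text
the job is handed in; nothing more can be done
None
```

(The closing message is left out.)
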